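# Load the polarimeter

### The job

Slide the thumb latch on the polarimeter sideways so that the sprung chamber cover flies open, move the short blank tube from the chamber to the white tray, and lay every sample tube from the bench in the chamber, one flat in each bay. Then push the cover down until the latch snaps home and holds it, and only then plug the temperature probe from its steel stand into the terminal block beside the latch, pushed fully home. Leave the other things on the bench where they are.

Things in the scene. Friction and masses are not known exactly. Their poses are not given: they have to be found in the camera images.
- polarimeter: white bench instrument, fixed. Origin on the bench under the chamber's centre; x runs along the row of bays (away from the robot at yaw 0), y from latch side to hinge side, z up. Deck x -123..160, y -135..90 mm, 100 mm high; optics head x 160..230, 130 mm high. The chamber in the deck is open on top, 200 (x) by 116 (y) mm, floor 55 mm above the bench; tubes lie in it along y
- bay0 (a point): where the centre of a tube lying in the nearest bay comes to be, 82 mm above the bench; axes as the instrument's. A bay is 42 mm wide (x) between fins 14 mm thick and 14 mm tall, which stand on two ledges (67 mm high, from y = 22 to 58 mm either side) that carry the end blocks; the 44 mm channel between the ledges is free for the fingers down to the chamber floor
- bay1 (a point): the same for the middle bay, where the short blank lies at the start; axes as the instrument's
- bay2 (a point): the same for the farthest bay, 56 mm beyond the middle one; axes as the instrument's
- cover (a joint): angle of the hinged cover, rad: 0 shut, 1.75 at its stop, leaning back past upright. Flat panel with a window, 222 mm (x) by 130 mm from hinge to free edge, 8 mm thick. A spring throws it open when unlatched and keeps it open. A tab in the middle of its free edge goes under the latch. To shut it press near the free edge, with up to about 10 N, down to the stop: the latch snaps over the tab
- cover_hinge (a point): middle of the cover's hinge line, which runs along the instrument's x, 104.5 mm high, at instrument y = +70 mm; it turns with the cover (when shut its axes are the instrument's)
- cover_edge (a point): middle of the cover's free edge, on its upper (outer) face, 4 mm outside the hinge line's plane; it moves with the cover; its z axis is the outward normal of the cover
- latch (a joint): travel of the thumb latch, m: 0 home (holds the cover), 0.016 at its stop; slides along the instrument's +x. It must go about 0.008 to let the cover go; a spring of 2 to 4 N returns it. When the cover is pressed down, the tab pushes the bevelled latch aside and it snaps back by itself
- latch_thumb (a point): middle of the latch's thumb piece, a black block 22 (x) by 16 (y) mm, 18 mm tall, from 6 to 24 mm above the deck, near the deck's -y edge, on a base plate 6 mm thick; this point is 115 mm above the bench and moves with the latch; axes as the instrument's
- port (a point): mouth of the round hole in the grey terminal block, a 40 mm square block whose top is 145 mm above the bench, on the deck's corner near the robot on the latch side; at instrument x = -95, y = -110 mm; hole 9 mm in diameter, 40 mm deep, vertical, mouth chamfered 3 mm; axes as the instrument's
- tube0_center (a point): glass sample tube on the bench: clear body 20 mm in diameter, a square metal block (30 by 30 mm, 16 mm long) at each end, 100 mm long in all, about 120 g. This point is its centre, 15 mm above what it lies on; x runs along the tube; the ends are alike. Two or three tubes are there; None also if this one is absent
- tube1_center (a point): another sample tube, just like tube0, or absent (None)
- tube2_center (a point): another sample tube, just like tube0, or absent (None)
- blank_center (a point): the blank: like the sample tubes (same 20 mm body and 30 mm end blocks) but only 80 mm long; 48 mm of bare glass between the end blocks. This point is its centre, x along it. It lies in the middle bay under the cover at the start
- tray: white tray on the bench left of the instrument, fixed, 130 (x) by 150 (y) mm outside, walls 24 mm high and 4 mm thick. Origin under its centre; its inner floor is 4 mm above the bench
- probe_grip (a point): middle of the temperature probe's handle (grey, 22 mm in diameter, 65 mm long); below it a tapered steel pin 6 mm in diameter, 35 mm long; 60 g. z points up, away from the pin. It starts upright in a like hole in its stand, a fixed steel block 60 mm square, 45 mm tall, left of the instrument. Pushed home, the handle rests on the terminal block
- probe_tip (a point): the tip of the probe's pin, 67.5 mm below the middle of the handle; axes as the probe's
- beaker: bystander: glass beaker, 72 mm wide, 90 tall; leave alone
- reagent: bystander: amber bottle, 72 mm wide, 160 tall; leave alone
- jar: bystander: white jar, 60 mm wide, 70 tall; leave alone
- dish: bystander: clear round dish, 64 mm wide, 16 tall; leave alone
- spatula: bystander: spatula, 180 mm long, lying; leave alone
- wipes: bystander: cardboard box, 90 by 140 mm, 60 tall; leave alone
- puck: bystander: steel weight, 50 mm wide, 30 tall; leave alone
Things that resemble listed ones, but are neither listed nor needed, are in the scene too. What is shaped like the part that bears tube0_center but blue is not meant. What is shaped like the part that bears tube1_center but green is not meant.

How it is judged:
On the way, in this order (a step that is already met when the one before it is completed fails the run):
1. the latch is slid aside and the cover stands open (value of joint cover above 1.4 rad), for 0.2 s.
2. the blank lies in the tray and every sample tube lies flat in a bay, let go, the cover open (value of joint cover above 1.2 rad and x of blank_center in the frame of tray between -0.055 and 0.055 m and y of blank_center in the frame of tray between -0.065 and 0.065 m and z of blank_center in the frame of tray between 0.012 and 0.03 m and contact force between the fingers and blank below 0.5 N and (x of tube0_center in the frame of polarimeter between -0.068 and -0.044 m or x of tube0_center in the frame of polarimeter between -0.012 and 0.012 m or x of tube0_center in the frame of polarimeter between 0.044 and 0.068 m) and y of tube0_center in the frame of polarimeter between -0.015 and 0.015 m and z of tube0_center in the frame of polarimeter between 0.076 and 0.088 m and angle between the x axis of each of tube0_center, tube1_center, tube2_center and the y axis of polarimeter, either way round below 0.17 rad and contact force between the fingers and tube0 below 0.5 N and (x of tube1_center in the frame of polarimeter between -0.068 and -0.044 m or x of tube1_center in the frame of polarimeter between -0.012 and 0.012 m or x of tube1_center in the frame of polarimeter between 0.044 and 0.068 m) and y of tube1_center in the frame of polarimeter between -0.015 and 0.015 m and z of tube1_center in the frame of polarimeter between 0.076 and 0.088 m and contact force between the fingers and tube1 below 0.5 N and (x of tube2_center in the frame of polarimeter between -0.068 and -0.044 m or x of tube2_center in the frame of polarimeter between -0.012 and 0.012 m or x of tube2_center in the frame of polarimeter between 0.044 and 0.068 m) and y of tube2_center in the frame of polarimeter between -0.015 and 0.015 m and z of tube2_center in the frame of polarimeter between 0.076 and 0.088 m and contact force between the fingers and tube2 below 0.5 N), for 0.3 s.
3. the cover is shut and the latch is home (value of joint cover below 0.035 rad and value of joint latch below 0.003 m), for 0.3 s.
4. the probe is plugged fully into the terminal block (horizontal distance between probe_tip and port below 0.004 m and z of probe_tip in the frame of port between -0.042 and -0.031 m and angle between probe_tip's own z axis and vertical below 0.12 rad), for 0.2 s.
At the end, for the whole second after the job is handed in: Cover shut (0.035 rad) and latch home (3 mm); every sample tube present flat in a bay (within 12 mm across, 15 mm along, 0.17 rad); blank in the tray; the probe's pin at least 31 mm deep in the terminal block, upright, at rest (all of step 3 and all of step 4 and x of blank_center in the frame of tray between -0.055 and 0.055 m and y of blank_center in the frame of tray between -0.065 and 0.065 m and z of blank_center in the frame of tray between 0.012 and 0.03 m and (x of tube0_center in the frame of polarimeter between -0.068 and -0.044 m or x of tube0_center in the frame of polarimeter between -0.012 and 0.012 m or x of tube0_center in the frame of polarimeter between 0.044 and 0.068 m) and y of tube0_center in the frame of polarimeter between -0.015 and 0.015 m and z of tube0_center in the frame of polarimeter between 0.076 and 0.088 m and angle between the x axis of each of tube0_center, tube1_center, tube2_center and the y axis of polarimeter, either way round below 0.17 rad and (x of tube1_center in the frame of polarimeter between -0.068 and -0.044 m or x of tube1_center in the frame of polarimeter between -0.012 and 0.012 m or x of tube1_center in the frame of polarimeter between 0.044 and 0.068 m) and y of tube1_center in the frame of polarimeter between -0.015 and 0.015 m and z of tube1_center in the frame of polarimeter between 0.076 and 0.088 m and (x of tube2_center in the frame of polarimeter between -0.068 and -0.044 m or x of tube2_center in the frame of polarimeter between -0.012 and 0.012 m or x of tube2_center in the frame of polarimeter between 0.044 and 0.068 m) and y of tube2_center in the frame of polarimeter between -0.015 and 0.015 m and z of tube2_center in the frame of polarimeter between 0.076 and 0.088 m and linear speed of each of probe, blank below 0.02 m/s); the robot touches nothing.
It fails at once if a bystander is moved more than 50 mm (distance of any of beaker, reagent, jar, dish, spatula, wipes, puck from where it was at the start of the episode above 0.05 m).
It fails at once if a tube, the blank or the probe falls off the bench (height (world z) of any of tube0_center, tube1_center, tube2_center, blank_center, probe_tip below -0.05 m).
Of tube0, tube1, tube2 only 2 to 3 are there at a start; the rules pass over those that are not, and their reading is None.
At some moment in a run one of tube0, tube1, tube2 may be knocked a few centimetres aside while the robot is not near it.
It also fails if it takes over 210 s, if anything falls off the work surface, if the arm or the gripper's body presses on something with over 40 N, if the wrist force passes 120 N, or if a joint passes its speed limit or range.

### The arm

A 6-joint arm with a two-finger parallel gripper is mounted at the origin on the work surface. World frame = base frame: x ahead of the robot, y to its left, z up, the work surface at z = 0. Lengths are in m, angles in rad, forces in N, time in s.
With the tool pointing down it reaches from about 0.25 to 0.775 m from the base axis. Payload 4 kg.
Tool frame: the origin (TCP) lies between the finger pads; the fingertips stand 25 mm ahead of it and the grasp point (between the pads) lies 6 mm ahead of it (robot.tip_reach is the distance from the TCP to the fingertips, in m); z points along the fingers, y is the line along which they close (so a half turn about z gives the same grasp; the last joint's range is limited). The gripper opens to 94 mm and grips with 3 to 60 N. Pads are 16 mm wide; open, the fingers measure 119 mm over their backs; the gripper's body (75 mm by 177 mm) begins 78 mm behind the grasp point.
Start: joints at [-1.21, 0.087, 1.371, -0, 1.684, -0.103], TCP at [0.246, -0.492, 0.231] pointing down, gripper open.
Joint ranges: [-3.1, 3.1], [-0.76, 2.03], [0.27, 2.55], [-1.08, 4.22], [0.17, 2.65], [-2.57, 2.57]. Speed limits (rad/s): [2.79, 2.79, 3.14, 3.14, 3.14, 3.14].

### API

Orientations are given as [roll, pitch, yaw] about the fixed x, y, z axes, in that order (R = Rz(yaw) Ry(pitch) Rx(roll)).
In Python, from bench import sensors, snapshot, camera_info, ticket, robot gives the robot as it stands.
- The arm moves only by the tool arm_command, never from a script. Its argument "plan" is a list of rows, each an object with "grip": the closure, from -1 (fully open) to 1 (shut); "slide": the shift along the tool's x, y, z normalised to -1 to 1, where 1 is 500 mm, a list of three; "spin": the turn about the tool's z normalised to -1 to 1, where 1 is 5 degrees. A call has 1 to 10 rows; each row shifts and turns the commanded pose from where the row before left it, along the tool's axes as they then stand; what a row does not reach is not made up. A row lasts 1/8 s, in which the tool goes at most 62.5 mm and 10.7 degrees, less where a joint would pass 70% of its speed; a pose out of reach is approached as far as the arm can. A call with a number of a shift or a turn outside -1 to 1 is refused whole. A call with a gripper value outside its range is refused whole. The fingers move at their own pace and stop on an object; the grip force is fixed at half the most. Time passes only in rows, so rows that do not move let the fingers close. It gives the time, the measured TCP pose, the force, the opening and the grip force at its end, in the units of the state.
- sensors.get_obs(): the state, without advancing time (a new reading comes with each control period).
- snapshot(name): name is "side" or "top"; returns the picture (420x560x3 uint8, red, green, blue); there is no depth.
- camera_info(name): a dict with "fx", "fy", "cx", "cy" (pixels), "k1" (the pictures are not rectified: a ray, as slopes to the right and down, at radius r is drawn at 1 + k1 r^2 times it, then the intrinsics apply), "position" and "rotation" of the camera in the world. Camera axes: x right, y up, looking along -z (the intrinsics and any distortion apply to the point x, -y, -z); pixel columns grow to the right and rows downward; lengths in m; the calibration is good to about 2 mm. A picture is of the moment at which its call begins. camera_info takes no time and is no camera call.
- ticket.close_job(): hands the job in; it is judged then, once.
The state is a dict: "time": time; "joint_positions": joint angles; "qvel": joint speeds; "joint_torque": joint torques, N m; "tool_pos": TCP position; "ee_rot": TCP orientation; "wrist_force": force on the tool from outside, world axes, zero at the start; "wrist_torque": the same for the moment, N m; "width": finger opening in m; "finger_force": force on a finger pad.
Only numpy, scipy, OpenCV 4.12 (cv2) and the standard library are available. Lean on these libraries where they do the work, as an engineer would, in place of code of your own. Each camera call takes 0.05 s, during which the arm holds its last target. There are 200 camera calls.

## Working session

There is one attempt and no reset: what is moved stays moved. The work goes in short steps, Python scripts to look and compute and a tool call to move; the robot and the scene stay as the last step left them, time stands still between calls to the robot, and variables do not carry over. Pictures are saved under pics/ and viewed, at most 16 in all, crops included, and the job is handed in when it is done.

Besides the shell and the picture viewer there is one more tool, called after ">>>" by a JSON object that holds its "name" and its "arguments", one argument or row to a line. arm_command: Moves the arm, as the interface text tells. Scaled input: -1 to 1 covers 500 mm each way for a shift and 5 degrees each way for a turn. Its arguments: {"type":"object","properties":{"plan":{"type":"array","items":{"type":"object","properties":{"grip":{"type":"number"},"slide":{"type":"array","items":{"type":"number"}},"spin":{"type":"number"}}}}},"required":["plan"]}

```bash
mkdir -p pics; ls
cat > h.py <<'E'
import numpy as np, cv2
from bench import sensors, snapshot, camera_info
def save(n,f):
    im=snapshot(n); cv2.imwrite('pics/'+f,im[:,:,::-1]); return im
def ray(n,u,v):
    c=camera_info(n); x=(u-c['cx'])/c['fx']; y=(v-c['cy'])/c['fy']
    rd=np.hypot(x,y); r=rd
    for _ in range(30): r=rd/(1+c['k1']*r*r)
    s=r/rd if rd>0 else 1
    R=np.array(c['rotation']); 
    if R.shape!=(3,3):
        from scipy.spatial.transform import Rotation
        R=Rotation.from_euler('xyz',R).as_matrix()
    return np.array(c['position']), R@np.array([x*s,-y*s,-1])
def onz(n,u,v,z):
    p,d=ray(n,u,v); return p+d*(z-p[2])/d[2]
def proj(n,P):
    c=camera_info(n); R=np.array(c['rotation'])
    if R.shape!=(3,3):
        from scipy.spatial.transform import Rotation
        R=Rotation.from_euler('xyz',R).as_matrix()
    q=R.T@(np.array(P)-np.array(c['position'])); x=q[0]/-q[2]; y=-q[1]/-q[2]
    k=1+c['k1']*(x*x+y*y); return np.array([c['cx']+c['fx']*x*k, c['cy']+c['fy']*y*k])
def two(a,ua,va,b,ub,vb):
    p,d=ray(a,ua,va); q,e=ray(b,ub,vb)
    t=np.linalg.lstsq(np.c_[d,-e],q-p,rcond=None)[0]
    A=p+t[0]*d;B=q+t[1]*e
    return (A+B)/2, np.linalg.norm(A-B)
E
python3 - <<'E'
from h import *
for n in('side','top'):
    print(n,camera_info(n)); save(n,n+'0.png')
print(sensors.get_obs())
E
```

```text
pics
side {'fx': 543.2701158362822, 'fy': 543.2701158362822, 'cx': 279.57735906204425, 'cy': 211.69417382657517, 'k1': -0.10869651991368537, 'position': array([-0.05785614, -1.26519355,  1.10248033]), 'rotation': array([ 0.92076348, -0.00764233, -0.41159673])}
top {'fx': 465.69706458472206, 'fy': 465.69706458472206, 'cx': 290.5520291787728, 'cy': 207.03990741464258, 'k1': -0.04506159488309049, 'position': array([ 0.32976709, -0.09720629,  1.29768784]), 'rotation': array([ 0.12558067, -0.01199002, -1.55770586])}
{'time': 0.1, 'joint_positions': array([-1.21010459e+00,  8.79010722e-02,  1.37208468e+00, -1.39853402e-05,
        1.68357458e+00, -1.03086662e-01]), 'qvel': array([-7.03581861e-04,  1.93694248e-04, -4.30837030e-03, -6.88438517e-04,
        5.77740238e-05, -1.50524408e-03]), 'joint_torque': array([ 3.22940694e-03, -3.41252339e+01, -3.03301871e+01,  7.20804208e-02,
        3.03887366e-02, -9.81392350e-05]), 'tool_pos': array([ 0.24587703, -0.49149759,  0.22941959]), 'ee_rot': array([-3.13963399e+00, -1.88656604e-04,  4.63776654e-01]), 'wrist_force': array([ 0.1722744 , -0.25373837, -0.09194264]), 'wrist_torque': array([-0.02236716,  0.00771972, -0.00985015]), 'finger_force': 0.0, 'width': 0.09415234859134775}
```

View pics/top0.png

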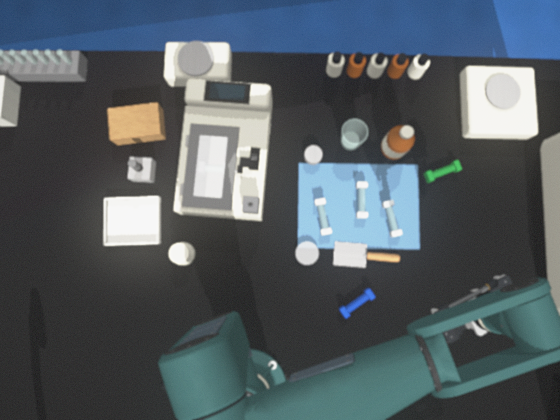

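View pics/side0.png

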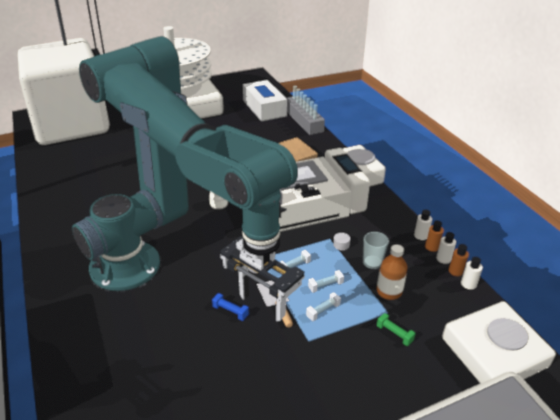

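The top view shows three sample tubes on the blue mat near (322,216), (362,200) and (392,217). The instrument is around (222,150), with the latch at (248,158), the port at (251,204), the probe stand at (141,168) and the tray at (132,220). The side view agrees. Next I'll zoom in.

Run:
```python
import cv2
im=cv2.imread('pics/top0.png')
c=im[70:270,95:275]; cv2.imwrite('pics/c1.png',cv2.resize(c,None,fx=3,fy=3,interpolation=cv2.INTER_CUBIC))
from h import *
# white blobs on mat
m=im[150:260,295:425]; w=((m.min(2)>165)*255).astype('uint8')
n,l,s,ce=cv2.connectedComponentsWithStats(w)
for i in range(1,n):
    if s[i,4]>15:
        u,v=ce[i]+[295,150]; print(s[i,4],(u,v).__repr__(),onz('top',u,v,.028).round(4))
for nm,(u,v) in dict(bluedumb=(357,303)).items(): print(nm,onz('top',u,v,.015))
```

```text
212 (np.float64(312.97169811320754), np.float64(156.0566037735849)) [ 0.6345 -0.171   0.028 ]
321 (np.float64(362.20249221183803), np.float64(199.5109034267913)) [ 0.5141 -0.3079  0.028 ]
308 (np.float64(323.04545454545456), np.float64(216.12012987012986)) [ 0.4664 -0.1998  0.028 ]
296 (np.float64(392.4628378378378), np.float64(218.60810810810813)) [ 0.4623 -0.3913  0.028 ]
370 (np.float64(306.77837837837836), np.float64(250.8216216216216)) [ 0.371 -0.156  0.028]
593 (np.float64(349.38617200674537), np.float64(250.31365935919055)) [ 0.3738 -0.2721  0.028 ]
bluedumb [ 0.23165822 -0.29451409  0.015     ]
```

View pics/c1.png

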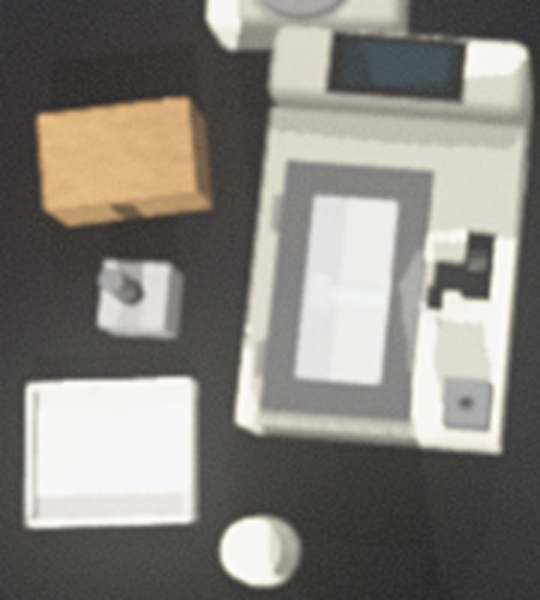

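The crop shows the instrument turned by about -5°. The port hole is at crop (466,403), the cover corners at (262,415), (290,162), (433,170) and (412,418), the probe at (120,285) and the tray spans (25..197, 380..527).

Run:
```python
from h import *
f=lambda X,Y,z:onz('top',95+X/3-.33,70+Y/3-.33,z)
P=f(466,403,.145)
C=[f(*c,.1085) for c in((262,415),(290,162),(433,170),(412,418))]
print('port',P,'cov',np.round(C,4)); 
ex=(C[1]+C[2]-C[0]-C[3]);yaw=np.arctan2(ex[1],ex[0]);print('yaw',yaw, np.linalg.norm(C[1]-C[0]),np.linalg.norm(C[2]-C[1]))
for a,b in((0,1),(3,2)): d=C[b]-C[a];print(np.arctan2(d[1],d[0]))
for a,b in((3,0),(2,1)): d=C[b]-C[a];print(np.arctan2(-d[0],d[1]))
c=np.mean(C,0); R=lambda a:np.array([[np.cos(a),-np.sin(a)],[np.sin(a),np.cos(a)]])
print('origin by cover',c[:2]-R(yaw)@[0,5e-3],'by port',P[:2]-R(yaw)@[-.095,-.11])
T=[f(*c,.024) for c in((25,382),(195,378),(197,525),(25,527))];print('tray',np.round(T,4),np.mean(T,0))
print('probe top',f(110,278,.145), 'stand top',[f(*c,.045).round(4) for c in((108,258),(180,262),(178,340),(98,335))])
im=cv2.imread('pics/top0.png');im2=cv2.imread('pics/side0.png')
a=cv2.resize(im[135:220,225:280],None,fx=7,fy=7,interpolation=cv2.INTER_CUBIC)
b=cv2.resize(im2[155:240,265:375],None,fx=7/2*1.03,fy=7/2*2/2,interpolation=cv2.INTER_CUBIC)
h=max(a.shape[0],b.shape[0]);pad=lambda q:cv2.copyMakeBorder(q,0,h-q.shape[0],0,0,0)
cv2.imwrite('pics/c2.png',np.hstack([pad(a),pad(b)]));print(a.shape,b.shape)
# tubes orientation
m=im[160:245,300:420];w=((m.min(2)>150)*255).astype('uint8')
n,l,s,ce=cv2.connectedComponentsWithStats(w)
for i in range(1,n):
    if s[i,4]>100:
        r=cv2.minAreaRect(np.argwhere(l==i)[:,::-1].astype('float32')+np.float32([300,160])); bp=cv2.boxPoints(r)
        W=np.array([onz('top',*p,.025)[:2] for p in bp]); e=[W[1]-W[0],W[2]-W[1]]; k=np.argmax([np.linalg.norm(q) for q in e]); d=e[k]
        print('tube',W.mean(0),np.linalg.norm(e,axis=1),np.degrees(np.arctan2(d[1],d[0])))
```

```text
port [ 0.48162604 -0.00784376  0.145     ] cov [[0.4735 0.1697 0.1085]
 [0.6978 0.1549 0.1085]
 [0.6923 0.029  0.1085]
 [0.4728 0.0409 0.1085]]
yaw -0.060011360592892075 0.22473607367022563 0.12601500304884378
-0.06573399217280179
-0.05416010831859314
-0.005505657870259448
-0.043547239287834195
origin by cover [0.58378157 0.09365723] by port [0.58305231 0.09626057]
tray [[0.5112 0.4098 0.024 ]
 [0.5172 0.2521 0.024 ]
 [0.382  0.2438 0.024 ]
 [0.3777 0.4014 0.024 ]] [0.4470115 0.3267654 0.024    ]
probe top [0.583561   0.29513365 0.145     ] stand top [array([0.6243, 0.3321, 0.045 ]), array([0.6214, 0.2655, 0.045 ]), array([0.5488, 0.2636, 0.045 ]), array([0.5524, 0.3371, 0.045 ])]
(595, 385, 3) (298, 397, 3)
tube [ 0.50246614 -0.25687377] [0.24381559 0.22368008] -89.04232524696783
tube [ 0.50074421 -0.4117894 ] [0.09836052 0.21942828] -179.0890378571304
```

View pics/c2.png

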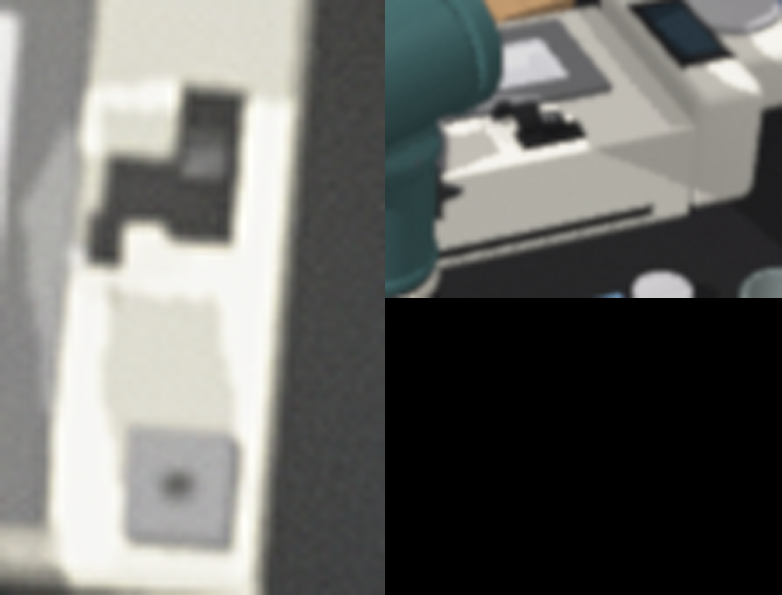

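The latch base plate is dark, at crop (170..245, 85..245). The thumb top is the lighter patch near (205,152), which is about (254.3,156.7) in the full image.

```bash
cat >> h.py <<'E'
O=np.array([.5834,.0950]); YAW=-.057
def inst(x,y): c,s=np.cos(YAW),np.sin(YAW); return O+[c*x-s*y,s*x+c*y]
def toinst(p): c,s=np.cos(YAW),np.sin(YAW); d=np.array(p[:2])-O; return np.array([c*d[0]+s*d[1],-s*d[0]+c*d[1]])
def go(xyz=None,yaw=None):
    "print remaining motion: first spin (units of 5deg), then slide in tool axes after spin, normalised by 500mm"
    from scipy.spatial.transform import Rotation as Ro
    o=sensors.get_obs(); p=np.array(o['tool_pos']); R=Ro.from_euler('xyz',o['ee_rot']).as_matrix()
    y0=o['ee_rot'][2]; yaw=y0 if yaw is None else yaw
    dy=(yaw-y0+np.pi)%(2*np.pi)-np.pi
    Rn=Ro.from_euler('xyz',[np.pi,0,yaw]).as_matrix()
    d=Rn.T@(np.array(xyz)-p)/.5
    print('now',p.round(4),'yaw',round(y0,4),'q6',o['joint_positions'][5].round(2),'F',o['wrist_force'].round(1),'w',round(o['width'],4),'| spin units(+tool z=',round(np.degrees(-dy)/5,3),') slide',d.round(4))
def tubes(im,reg,thr=165,z=.027,amin=200,amax=400):
    u0,v0,u1,v1=reg; m=im[v0:v1,u0:u1]; w=((m.min(2)>thr)*255).astype('uint8')
    n,l,s,ce=cv2.connectedComponentsWithStats(w); out=[]
    for i in range(1,n):
        if amin<s[i,4]<amax:
            px=np.argwhere(l==i)[:,::-1]+[u0,v0]
            W=np.array([onz('top',*p,z)[:2] for p in px]); c=W.mean(0); ev,V=np.linalg.eigh(np.cov((W-c).T)); d=V[:,1]
            L=np.ptp((W-c)@d); mid=c+d*(((W-c)@d).max()+((W-c)@d).min())/2
            out.append((mid,np.degrees(np.arctan2(d[1],d[0]))%180,L)); print('tube',mid.round(4),out[-1][1].round(1),'len',L.round(4),'area',s[i,4])
    return out
E
python3 - <<'E'
from h import *
im=cv2.imread('pics/top0.png')
tubes(im,(300,165,420,245))
t=onz('top',254.3-.4,156.7-.4,.124);print('thumb',t,toinst(t))
p=inst(*(toinst(t)-[.055,0]));print(p,inst(*toinst(t)))
go([*p,.21],np.pi/2+YAW)
E
```

```text
tube [ 0.5146 -0.3081] 179.7 len 0.1039 area 321
tube [ 0.4667 -0.1999] 11.4 len 0.105 area 308
tube [ 0.4634 -0.3913] 15.1 len 0.1048 area 296
thumb [ 0.60845179 -0.01321854  0.124     ] [ 0.03117622 -0.1066156 ]
[ 0.55354111 -0.01008523] [ 0.60845179 -0.01321854]
now [ 0.2459 -0.4915  0.2294] yaw 0.4638 q6 -0.1 F [ 0.2 -0.3 -0.1] w 0.0942 | spin units(+tool z= -12.032 ) slide [0.9963 0.5595 0.0388]
```

>>> {"name": "arm_command", "arguments": {
  "plan": [
    {"spin":-1,"grip":1},
    {"spin":-1,"grip":1},
    {"spin":-1,"grip":1},
    {"spin":-1,"grip":1},
    {"spin":-1,"grip":1},
    {"spin":-1,"grip":1},
    {"spin":-1,"grip":1},
    {"spin":-1,"grip":1},
    {"spin":-1,"grip":1},
    {"spin":-1,"grip":1}
  ]
}}

```text
invalid input at $.plan[0]: expected keys grip, slide, spin
```

>>> {"name": "arm_command", "arguments": {
  "plan": [
    {"spin":-1,"grip":1},
    {"spin":-1,"grip":1},
    {"slide":[0.1,0.056,0],"grip":1},
    {"slide":[0.1,0.056,0],"grip":1},
    {"slide":[0.1,0.056,0],"grip":1},
    {"slide":[0.1,0.056,0],"grip":1},
    {"slide":[0.1,0.056,0],"grip":1},
    {"slide":[0.1,0.056,0],"grip":1},
    {"slide":[0.1,0.056,0],"grip":1},
    {"slide":[0.1,0.056,0],"grip":1}
  ]
}}

```text
invalid input at $.plan[0]: expected keys grip, slide, spin
```

>>> {"name": "arm_command", "arguments": {
  "plan": [
    {"slide":[0.1,0.056,0],"grip":1},
    {"slide":[0.1,0.056,0],"grip":1},
    {"grip":1},
    {"grip":1}
  ]
}}

```text
invalid input at $.plan[0]: expected keys grip, slide, spin
```

Run:
```python
from h import *
p=inst(-.025,-.1066); go([*p,.138],np.pi/2+YAW)
```

```text
now [ 0.2459 -0.4915  0.2294] yaw 0.4638 q6 -0.1 F [ 0.2 -0.3 -0.1] w 0.0942 | spin units(+tool z= -12.032 ) slide [0.9963 0.5571 0.1828]
```

All keys are required in each row.

>>> {"name": "arm_command", "arguments": {
  "plan": [
    {"slide":[0,0,0],"spin":-1,"grip":1},
    {"slide":[0,0,0],"spin":-1,"grip":1},
    {"slide":[0,0,0],"spin":-1,"grip":1},
    {"slide":[0,0,0],"spin":-1,"grip":1},
    {"slide":[0,0,0],"spin":-1,"grip":1},
    {"slide":[0,0,0],"spin":-1,"grip":1},
    {"slide":[0,0,0],"spin":-1,"grip":1},
    {"slide":[0,0,0],"spin":-1,"grip":1},
    {"slide":[0,0,0],"spin":-1,"grip":1},
    {"slide":[0,0,0],"spin":-1,"grip":1}
  ]
}}

```text
time: 1.35
tool_pos: [0.2459, -0.4916, 0.2298]
ee_rot: [-3.141, -0.001, 1.339]
wrist_force: [0.1, 0.9, -0.8]
width: 0.0006
finger_force: 0.0
```

>>> {"name": "arm_command", "arguments": {
  "plan": [
    {"slide":[0,0,0],"spin":-1,"grip":1},
    {"slide":[0,0,0],"spin":-1,"grip":1},
    {"slide":[0.1,0.056,0],"spin":0,"grip":1},
    {"slide":[0.1,0.056,0],"spin":0,"grip":1},
    {"slide":[0.1,0.056,0],"spin":0,"grip":1},
    {"slide":[0.1,0.056,0],"spin":0,"grip":1},
    {"slide":[0.1,0.056,0],"spin":0,"grip":1},
    {"slide":[0.1,0.056,0],"spin":0,"grip":1},
    {"slide":[0.1,0.056,0],"spin":0,"grip":1},
    {"slide":[0.1,0.056,0],"spin":0,"grip":1}
  ]
}}

```text
time: 2.6
tool_pos: [0.4941, -0.1042, 0.2301]
ee_rot: [-3.141, 0.0, 1.511]
wrist_force: [0.3, -0.9, 0.2]
width: 0.0006
finger_force: 0.0
```

>>> {"name": "arm_command", "arguments": {
  "plan": [
    {"slide":[0.1,0.056,0],"spin":0,"grip":1},
    {"slide":[0.1,0.056,0],"spin":0,"grip":1},
    {"slide":[0,0,0],"spin":0,"grip":1},
    {"slide":[0,0,0],"spin":0,"grip":1}
  ]
}}

```text
time: 3.1
tool_pos: [0.555, -0.0098, 0.2298]
ee_rot: [-3.14, 0.001, 1.511]
wrist_force: [0.1, 0.1, 0.3]
width: 0.0004
finger_force: 0.0
```

Run:
```python
from h import *
p=inst(-.025,-.1066); go([*p,.138],np.pi/2+YAW)
```

```text
now [ 0.555  -0.0098  0.2298] yaw 1.5113 q6 -0.06 F [0.1 0.1 0.3] w 0.0004 | spin units(+tool z= -0.028 ) slide [-0.0007 -0.0052  0.1837]
```

>>> {"name": "arm_command", "arguments": {
  "plan": [
    {"slide":[0,-0.005,0.09],"spin":0,"grip":1},
    {"slide":[0,0,0.06],"spin":0,"grip":1},
    {"slide":[0,0,0.034],"spin":0,"grip":1},
    {"slide":[0,0,0],"spin":0,"grip":1}
  ]
}}

```text
time: 3.6
tool_pos: [0.5519, -0.0104, 0.1374]
ee_rot: [-3.139, 0.0, 1.509]
wrist_force: [0.9, -0.3, -0.4]
width: 0.0002
finger_force: 0.0
```

>>> {"name": "arm_command", "arguments": {
  "plan": [
    {"slide":[0,0.03,0],"spin":0,"grip":1},
    {"slide":[0,0.03,0],"spin":0,"grip":1},
    {"slide":[0,0.015,0],"spin":0,"grip":1},
    {"slide":[0,0.01,0],"spin":0,"grip":1},
    {"slide":[0,0.004,0],"spin":0,"grip":1},
    {"slide":[0,0,0],"spin":0,"grip":1},
    {"slide":[0,0,0],"spin":0,"grip":1},
    {"slide":[0,0,0],"spin":0,"grip":1}
  ]
}}

```text
time: 4.6
tool_pos: [0.5978, -0.0124, 0.1404]
ee_rot: [3.14, 0.001, 1.511]
wrist_force: [-3.8, -1.2, 5.3]
width: 0.0004
finger_force: 3.2
```

Run:
```python
from h import *
im=save('top','top1.png')[:,:,::-1]; cv2.imwrite('pics/c3.png',cv2.resize(im[70:270,95:435],None,fx=2.3,fy=2.3,interpolation=cv2.INTER_CUBIC))
```

```text
(no output)
```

View pics/c3.png

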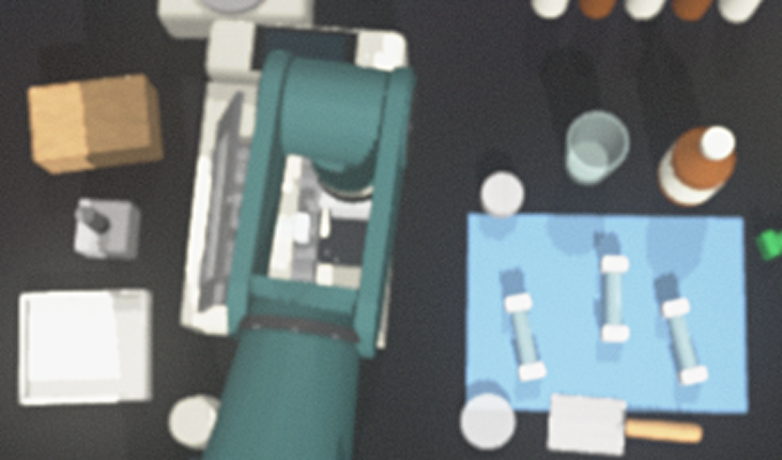

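The cover stands open at left, crop (205..245, 100..300), and the tubes haven't moved. I'll retreat and look at the chamber unobstructed.

>>> {"name": "arm_command", "arguments": {
  "plan": [
    {"slide":[0,-0.04,0],"spin":0,"grip":1},
    {"slide":[0,0,-0.1],"spin":0,"grip":0.1},
    {"slide":[0,0,-0.1],"spin":0,"grip":0.1},
    {"slide":[-0.1,-0.04,-0.1],"spin":0,"grip":0.1},
    {"slide":[-0.1,-0.04,0],"spin":0,"grip":0.1},
    {"slide":[-0.1,-0.04,0],"spin":0,"grip":0.1},
    {"slide":[-0.1,-0.04,0],"spin":0,"grip":0.1},
    {"slide":[-0.1,-0.04,0],"spin":0,"grip":0.1},
    {"slide":[-0.1,0,0],"spin":0,"grip":0.1},
    {"slide":[0,0,0],"spin":0,"grip":0.1}
  ]
}}

```text
time: 5.9
tool_pos: [0.4626, -0.3002, 0.2804]
ee_rot: [3.141, 0.001, 1.506]
wrist_force: [0.2, 0.7, 0.3]
width: 0.0421
finger_force: 0.0
```

Run:
```python
from h import *
im=save('top','top2.png')[:,:,::-1].copy()
go([*inst(0,0),.2])
for P in([*inst(0,0),.082],[*inst(-.056,0),.082],[*inst(.056,0),.082],[*inst(-.095,-.11),.145],[*inst(.031,-.1066),.124],[*inst(-.1,-.058),.1],[*inst(.1,-.058),.1],[*inst(.1,.058),.1],[*inst(-.1,.058),.1],[*inst(-.123,-.135),.1],[*inst(-.123,.09),.1]): print(proj('top',P).round(1))
cv2.imwrite('pics/c4.png',cv2.resize(im[85:225,165:285],None,fx=4.25,fy=4.25,interpolation=cv2.INTER_CUBIC))
```

```text
now [ 0.463  -0.2984  0.2807] yaw 1.5084 q6 -0.61 F [ 0.6  0.4 -0.1] w 0.0426 | spin units(+tool z= -0.0 ) slide [0.8002 0.1912 0.1614]
[214.  168.6]
[212.1 189.4]
[215.9 148.1]
[250.6 203.7]
[253.9 156.4]
[231.7 206.5]
[238.3 131.8]
[194.7 128.8]
[187.2 203.4]
[260.7 217.5]
[174.1 211.3]
```

View pics/c4.png

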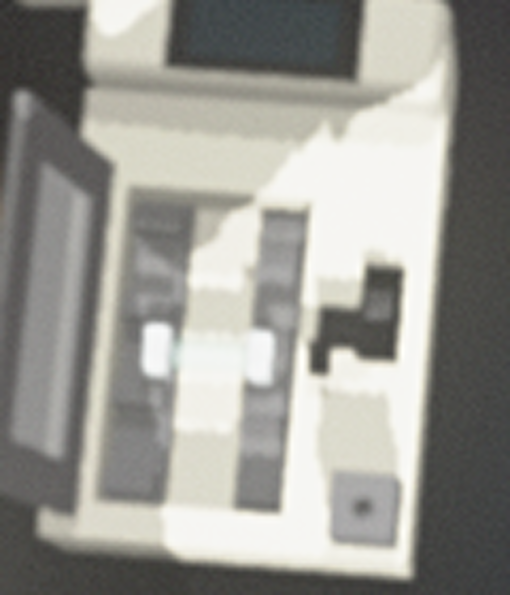

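The chamber corners at crop (130,188), (310,205), (282,512) and (98,498) match my pose estimate to about 1 px. The blank's end blocks are at (157,350) and (261,357), which puts its centre at the middle bay. Now to grasp the blank.

>>> {"name": "arm_command", "arguments": {
  "plan": [
    {"slide":[0.1,0.024,0],"spin":0,"grip":0.1},
    {"slide":[0.1,0.024,0],"spin":0,"grip":0.1},
    {"slide":[0.1,0.024,0],"spin":0,"grip":0.1},
    {"slide":[0.1,0.024,0],"spin":0,"grip":0.1},
    {"slide":[0.1,0.024,0],"spin":0,"grip":0.1},
    {"slide":[0.1,0.024,0],"spin":0,"grip":0.1},
    {"slide":[0.1,0.024,0],"spin":0,"grip":0.1},
    {"slide":[0.1,0.024,0.06],"spin":0,"grip":0.1},
    {"slide":[0,0,0.1],"spin":0,"grip":0.1},
    {"slide":[0,0,0],"spin":0,"grip":0.1}
  ]
}}

```text
time: 7.2
tool_pos: [0.5793, 0.0985, 0.1954]
ee_rot: [-3.13, 0.001, 1.514]
wrist_force: [-0.2, 0.9, -0.6]
width: 0.0427
finger_force: 0.0
```

```bash
sed -i 's/YAW=-.057/YAW=-.060/' h.py
python3 - <<'E'
from h import *
go([*inst(0.002,0),.094],np.pi/2+YAW)
E
```

```text
now [0.5793 0.0985 0.1954] yaw 1.5144 q6 0.13 F [-0.2  0.9 -0.6] w 0.0427 | spin units(+tool z= 0.041 ) slide [-0.0064  0.0127  0.2029]
```

>>> {"name": "arm_command", "arguments": {
  "plan": [
    {"slide":[-0.006,0.013,0.08],"spin":0,"grip":0.1},
    {"slide":[0,0,0.08],"spin":0,"grip":0.1},
    {"slide":[0,0,0.043],"spin":0,"grip":0.1},
    {"slide":[0,0,0],"spin":0,"grip":0.1},
    {"slide":[0,0,0],"spin":0,"grip":1},
    {"slide":[0,0,0],"spin":0,"grip":1},
    {"slide":[0,0,0],"spin":0,"grip":1},
    {"slide":[0,0,0],"spin":0,"grip":1}
  ]
}}

```text
time: 8.2
tool_pos: [0.5897, 0.0933, 0.1015]
ee_rot: [3.139, -0.0, 1.511]
wrist_force: [-2.4, 0.3, 6.1]
width: 0.0195
finger_force: 30.0
```

>>> {"name": "arm_command", "arguments": {
  "plan": [
    {"slide":[0,0,-0.05],"spin":0,"grip":1},
    {"slide":[0,0,-0.08],"spin":0,"grip":1},
    {"slide":[0,0,-0.09],"spin":0,"grip":1},
    {"slide":[0,0,-0.09],"spin":0,"grip":1},
    {"slide":[0,0,-0.09],"spin":0,"grip":1},
    {"slide":[0,0,-0.07],"spin":0,"grip":1},
    {"slide":[0,0,0],"spin":0,"grip":1}
  ]
}}

```text
time: 9.07
tool_pos: [0.5902, 0.0931, 0.3381]
ee_rot: [3.134, -0.001, 1.511]
wrist_force: [0.2, 0.8, -1.3]
width: 0.0192
finger_force: 30.0
```

Run:
```python
from h import *
go([.447,.327,.1])
```

```text
now [0.5902 0.0931 0.3381] yaw 1.511 q6 0.12 F [ 0.2  0.8 -1.3] w 0.0192 | spin units(+tool z= -0.0 ) slide [ 0.4497 -0.3139  0.4763]
```

>>> {"name": "arm_command", "arguments": {
  "plan": [
    {"slide":[0.075,-0.052,0],"spin":0,"grip":1},
    {"slide":[0.075,-0.052,0],"spin":0,"grip":1},
    {"slide":[0.075,-0.052,0],"spin":0,"grip":1},
    {"slide":[0.075,-0.052,0],"spin":0,"grip":1},
    {"slide":[0.075,-0.052,0.1],"spin":0,"grip":1},
    {"slide":[0.075,-0.054,0.1],"spin":0,"grip":1},
    {"slide":[0,0,0.1],"spin":0,"grip":1},
    {"slide":[0,0,0.1],"spin":0,"grip":1},
    {"slide":[0,0,0.06],"spin":0,"grip":1},
    {"slide":[0,0,0],"spin":0,"grip":1}
  ]
}}

```text
time: 10.32
tool_pos: [0.4463, 0.319, 0.1066]
ee_rot: [-3.132, 0.006, 1.511]
wrist_force: [0.8, -0.5, 0.3]
width: 0.0191
finger_force: 30.0
```

Run:
```python
from h import *
go([.447,.327,.042])
im=save('side','side2.png')[:,:,::-1]; 
p=proj('side',[.447,.327,.1]).astype(int);print(p)
cv2.imwrite('pics/c5.png',cv2.resize(im[max(0,p[1]-60):p[1]+60,max(0,p[0]-80):p[0]+80],None,fx=4,fy=4,interpolation=cv2.INTER_CUBIC))
```

```text
now [0.4463 0.319  0.1066] yaw 1.5111 q6 0.58 F [ 0.8 -0.5  0.3] w 0.0191 | spin units(+tool z= -0.0 ) slide [0.0161 0.0004 0.1292]
[228 153]
```

View pics/c5.png

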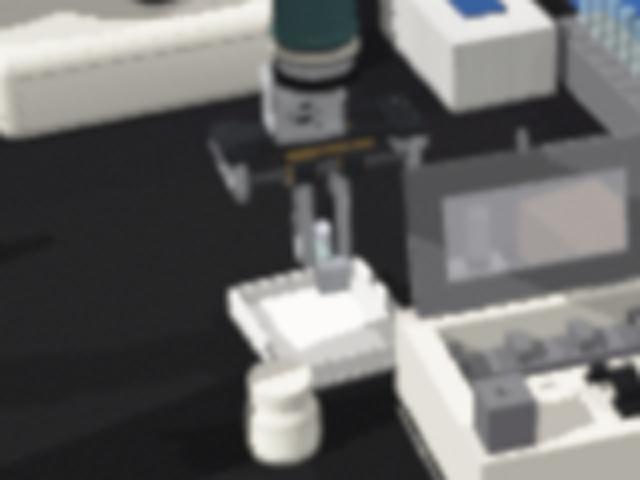

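The blank hangs between the fingers above the tray at crop (325,255). I'll lower it and let go.

>>> {"name": "arm_command", "arguments": {
  "plan": [
    {"slide":[0.016,0,0.06],"spin":0,"grip":1},
    {"slide":[0,0,0.05],"spin":0,"grip":1},
    {"slide":[0,0,0.015],"spin":0,"grip":1},
    {"slide":[0,0,0],"spin":0,"grip":1},
    {"slide":[0,0,0],"spin":0,"grip":1}
  ]
}}

```text
time: 11.0
tool_pos: [0.4513, 0.3294, 0.0518]
ee_rot: [3.139, -0.002, 1.511]
wrist_force: [0.3, 0.3, -0.2]
width: 0.0192
finger_force: 30.0
```

>>> {"name": "arm_command", "arguments": {
  "plan": [
    {"slide":[0,0,0],"spin":0,"grip":0.3},
    {"slide":[0,0,0],"spin":0,"grip":0.1},
    {"slide":[0,0,0],"spin":0,"grip":0.1},
    {"slide":[0,0,-0.04],"spin":0,"grip":0.1},
    {"slide":[0,0,-0.1],"spin":0,"grip":0.1},
    {"slide":[0,0,-0.1],"spin":0,"grip":0.1},
    {"slide":[0,0,-0.1],"spin":0,"grip":0.1},
    {"slide":[0,0,-0.1],"spin":0,"grip":0.1},
    {"slide":[0,0,-0.06],"spin":0,"grip":0.1},
    {"slide":[0,0,0],"spin":0,"grip":0.1}
  ]
}}

```text
time: 12.25
tool_pos: [0.4511, 0.3294, 0.3032]
ee_rot: [3.136, -0.004, 1.511]
wrist_force: [1.0, -0.3, -0.5]
width: 0.0422
finger_force: 0.0
```

Run:
```python
from h import *
im=save('side','side3.png')[:,:,::-1]; im1=save('top','top3.png')[:,:,::-1]; 
p=(228,160);q=(150,200)
a=cv2.resize(im[p[1]-30:p[1]+70,p[0]-60:p[0]+60],None,fx=3.2,fy=3.2,interpolation=cv2.INTER_CUBIC)
b=cv2.resize(im1[q[1]-50:q[1]+50,q[0]-60:q[0]+60],None,fx=3.2,fy=3.2,interpolation=cv2.INTER_CUBIC)
cv2.imwrite('pics/c6.png',np.hstack([a,b]))
tubes(im1,(300,165,420,245))
go([.467,-.20,.3],np.radians(11.4))
```

```text
tube [ 0.5145 -0.3084] 179.9 len 0.1037 area 243
tube [ 0.4666 -0.1998] 11.8 len 0.1028 area 223
tube [ 0.4646 -0.3915] 14.4 len 0.1029 area 218
now [0.4499 0.3287 0.2986] yaw 1.511 q6 0.59 F [ 0.2  0.2 -0.2] w 0.0425 | spin units(+tool z= 15.035 ) slide [-0.1755  1.0434 -0.0028]
```

View pics/c6.png

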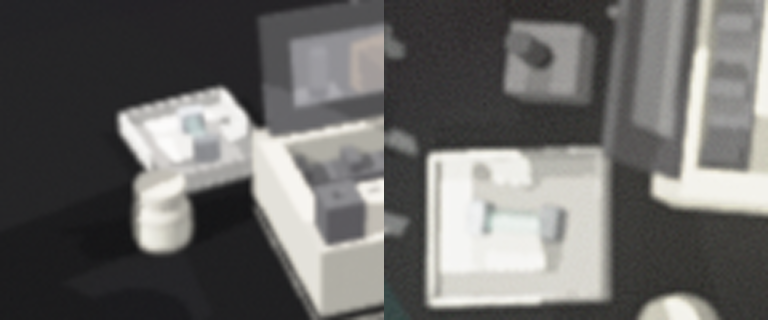

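The blank lies flat in the middle of the tray, at right-crop (517,222). The tubes haven't moved. Next is tube A.

Run:
```python
from h import *
go([.4666,-.1998,.3])
```

```text
now [0.4499 0.3287 0.2986] yaw 1.511 q6 0.59 F [ 0.2  0.2 -0.2] w 0.0425 | spin units(+tool z= -0.0 ) slide [-1.0532  0.0965 -0.0028]
```

>>> {"name": "arm_command", "arguments": {
  "plan": [
    {"slide":[-0.105,0.01,0],"spin":1,"grip":-0.2},
    {"slide":[0,0,0],"spin":-1,"grip":-0.2},
    {"slide":[-0.105,0.01,0],"spin":0,"grip":-0.2},
    {"slide":[-0.105,0.01,0],"spin":0,"grip":-0.2},
    {"slide":[-0.105,0.01,0],"spin":0,"grip":-0.2},
    {"slide":[-0.105,0.01,0],"spin":0,"grip":-0.2},
    {"slide":[-0.105,0.01,0],"spin":0,"grip":-0.2},
    {"slide":[-0.105,0.01,0],"spin":0,"grip":-0.2},
    {"slide":[-0.105,0.01,0],"spin":0,"grip":-0.2},
    {"slide":[-0.105,0.01,0],"spin":0,"grip":-0.2}
  ]
}}

```text
time: 13.6
tool_pos: [0.4659, -0.1468, 0.297]
ee_rot: [-3.137, -0.002, 1.511]
wrist_force: [0.9, 1.3, 0.3]
width: 0.0567
finger_force: 0.0
```

>>> {"name": "arm_command", "arguments": {
  "plan": [
    {"slide":[-0.105,0.006,0],"spin":0,"grip":-0.2},
    {"slide":[0,0,0],"spin":1,"grip":-0.2},
    {"slide":[0,0,0],"spin":1,"grip":-0.2},
    {"slide":[0,0,0],"spin":1,"grip":-0.2},
    {"slide":[0,0,0],"spin":1,"grip":-0.2},
    {"slide":[0,0,0],"spin":1,"grip":-0.2},
    {"slide":[0,0,0],"spin":1,"grip":-0.2},
    {"slide":[0,0,0],"spin":1,"grip":-0.2},
    {"slide":[0,0,0],"spin":1,"grip":-0.2},
    {"slide":[0,0,0],"spin":1,"grip":-0.2}
  ]
}}

```text
time: 14.85
tool_pos: [0.4659, -0.1976, 0.2967]
ee_rot: [-3.136, 0.002, 0.723]
wrist_force: [0.6, -0.7, 0.1]
width: 0.0563
finger_force: 0.0
```

>>> {"name": "arm_command", "arguments": {
  "plan": [
    {"slide":[0,0,0],"spin":1,"grip":-0.2},
    {"slide":[0,0,0],"spin":1,"grip":-0.2},
    {"slide":[0,0,0.08],"spin":1,"grip":-0.2},
    {"slide":[0,0,0.08],"spin":1,"grip":-0.2},
    {"slide":[0,0,0.08],"spin":1,"grip":-0.2},
    {"slide":[0,0,0.08],"spin":1,"grip":-0.2},
    {"slide":[0,0,0.08],"spin":0,"grip":-0.2},
    {"slide":[0,0,0],"spin":0,"grip":-0.2},
    {"slide":[0,0,0],"spin":0,"grip":-0.2},
    {"slide":[0,0,0],"spin":0,"grip":-0.2}
  ]
}}

```text
time: 16.1
tool_pos: [0.4678, -0.1987, 0.1019]
ee_rot: [3.139, -0.003, 0.202]
wrist_force: [-0.1, -0.6, 0.4]
width: 0.0561
finger_force: 0.0
```

Run:
```python
from h import *
go([.4666,-.1998,.030],np.radians(11.6))
```

```text
now [ 0.4678 -0.1987  0.1019] yaw 0.202 q6 0.86 F [-0.1 -0.6  0.4] w 0.0561 | spin units(+tool z= -0.005 ) slide [-0.0028  0.0017  0.1439]
```

>>> {"name": "arm_command", "arguments": {
  "plan": [
    {"slide":[-0.003,0.002,0.06],"spin":0,"grip":-0.2},
    {"slide":[0,0,0.05],"spin":0,"grip":-0.2},
    {"slide":[0,0,0.034],"spin":0,"grip":-0.2},
    {"slide":[0,0,0],"spin":0,"grip":-0.2},
    {"slide":[0,0,0],"spin":0,"grip":-0.2},
    {"slide":[0,0,0],"spin":0,"grip":1},
    {"slide":[0,0,0],"spin":0,"grip":1},
    {"slide":[0,0,0],"spin":0,"grip":1},
    {"slide":[0,0,0],"spin":0,"grip":1},
    {"slide":[0,0,0],"spin":0,"grip":1}
  ]
}}

```text
time: 17.35
tool_pos: [0.4654, -0.1992, 0.0281]
ee_rot: [-3.141, -0.0, 0.202]
wrist_force: [-0.0, 0.6, 1.7]
width: 0.0189
finger_force: 30.0
```

>>> {"name": "arm_command", "arguments": {
  "plan": [
    {"slide":[0,0,-0.06],"spin":0,"grip":1},
    {"slide":[0,0,-0.08],"spin":0,"grip":1},
    {"slide":[0,0,-0.08],"spin":-1,"grip":1},
    {"slide":[0,0,-0.08],"spin":-1,"grip":1},
    {"slide":[0,0,-0.06],"spin":-1,"grip":1},
    {"slide":[0,0,0],"spin":-1,"grip":1},
    {"slide":[0,0,0],"spin":-1,"grip":1},
    {"slide":[0,0,0],"spin":-1,"grip":1},
    {"slide":[0,0,0],"spin":-1,"grip":1},
    {"slide":[0,0,0],"spin":-1,"grip":1}
  ]
}}

```text
time: 18.6
tool_pos: [0.4651, -0.1992, 0.2072]
ee_rot: [-3.14, 0.0, 0.903]
wrist_force: [1.4, 0.1, -0.7]
width: 0.0197
finger_force: 30.0
```

>>> {"name": "arm_command", "arguments": {
  "plan": [
    {"slide":[0,0,0],"spin":-1,"grip":1},
    {"slide":[0,0,0],"spin":-1,"grip":1},
    {"slide":[0,0,0],"spin":-1,"grip":1},
    {"slide":[0,0,0],"spin":-1,"grip":1},
    {"slide":[0,0,0],"spin":-1,"grip":1},
    {"slide":[0,0,0],"spin":-1,"grip":1},
    {"slide":[0,0,0],"spin":-1,"grip":1},
    {"slide":[0,0,0],"spin":0,"grip":1},
    {"slide":[0,0,0],"spin":0,"grip":1}
  ]
}}

```text
time: 19.73
tool_pos: [0.4653, -0.1993, 0.2076]
ee_rot: [-3.141, -0.0, 1.51]
wrist_force: [-1.2, -0.8, -0.6]
width: 0.019
finger_force: 30.0
```

Run:
```python
from h import *
go([*inst(.056,0),.2],np.pi/2+YAW)
save('side','side4.png');save('top','top4.png')
```

```text
now [ 0.4653 -0.1993  0.2076] yaw 1.5097 q6 -0.46 F [-1.2 -0.8 -0.6] w 0.019 | spin units(+tool z= -0.012 ) slide [0.6017 0.3125 0.0152]
```

>>> {"name": "arm_command", "arguments": {
  "plan": [
    {"slide":[0.1,0.052,0],"spin":0,"grip":1},
    {"slide":[0.1,0.052,0],"spin":0,"grip":1},
    {"slide":[0.1,0.052,0],"spin":0,"grip":1},
    {"slide":[0.1,0.052,0],"spin":0,"grip":1},
    {"slide":[0.1,0.052,0],"spin":0,"grip":1},
    {"slide":[0.1,0.052,0],"spin":0,"grip":1},
    {"slide":[0,0,0.08],"spin":0,"grip":1},
    {"slide":[0,0,0],"spin":0,"grip":1},
    {"slide":[0,0,0],"spin":0,"grip":1}
  ]
}}

```text
time: 20.95
tool_pos: [0.6392, 0.0903, 0.1688]
ee_rot: [3.141, 0.0, 1.51]
wrist_force: [0.9, 0.5, -1.3]
width: 0.0192
finger_force: 30.0
```

Run:
```python
from h import *
go([*inst(.056,0),.097],np.pi/2+YAW)
```

```text
now [0.6392 0.0903 0.1688] yaw 1.51 q6 0.11 F [ 0.9  0.5 -1.3] w 0.0192 | spin units(+tool z= -0.009 ) slide [ 0.0027 -0.      0.1435]
```

>>> {"name": "arm_command", "arguments": {
  "plan": [
    {"slide":[0.002,0,0.05],"spin":0,"grip":1},
    {"slide":[0,0,0.04],"spin":0,"grip":1},
    {"slide":[0,0,0.03],"spin":0,"grip":1},
    {"slide":[0,0,0.023],"spin":0,"grip":1},
    {"slide":[0,0,0],"spin":0,"grip":1},
    {"slide":[0,0,0],"spin":0,"grip":1},
    {"slide":[0,0,0],"spin":0,"grip":1}
  ]
}}

```text
time: 21.82
tool_pos: [0.6396, 0.0919, 0.0973]
ee_rot: [3.14, -0.0, 1.511]
wrist_force: [-1.0, 0.1, -0.4]
width: 0.0194
finger_force: 30.0
```

>>> {"name": "arm_command", "arguments": {
  "plan": [
    {"slide":[0,0,0],"spin":0,"grip":0.3},
    {"slide":[0,0,0],"spin":0,"grip":0.2},
    {"slide":[0,0,0],"spin":0,"grip":0.2},
    {"slide":[0,0,-0.05],"spin":0,"grip":0.2},
    {"slide":[0,0,-0.08],"spin":0,"grip":0.2},
    {"slide":[0,0,-0.08],"spin":0,"grip":0.2},
    {"slide":[0,0,-0.1],"spin":0,"grip":0.2},
    {"slide":[0,0,0],"spin":0,"grip":0.2},
    {"slide":[0,0,0],"spin":0,"grip":0.2}
  ]
}}

```text
time: 22.95
tool_pos: [0.639, 0.0918, 0.2508]
ee_rot: [-3.141, 0.0, 1.511]
wrist_force: [-0.5, -0.1, -0.8]
width: 0.0372
finger_force: 0.0
```

Run:
```python
from h import *
go([.5146,-.3083,.25])
im1=save('top','top5.png')[:,:,::-1]; tubes(im1,(300,165,420,245))
```

```text
now [0.639  0.0918 0.2508] yaw 1.511 q6 0.11 F [-0.5 -0.1 -0.8] w 0.0372 | spin units(+tool z= -0.0 ) slide [-0.8136 -0.2004  0.0016]
tube [ 0.5146 -0.308 ] 179.6 len 0.1039 area 315
tube [ 0.4637 -0.3916] 14.1 len 0.1048 area 301
```

>>> {"name": "arm_command", "arguments": {
  "plan": [
    {"slide":[-0.1017,-0.025,0],"spin":0,"grip":-0.2},
    {"slide":[-0.1017,-0.025,0],"spin":0,"grip":-0.2},
    {"slide":[-0.1017,-0.025,0],"spin":0,"grip":-0.2},
    {"slide":[-0.1017,-0.025,0],"spin":0,"grip":-0.2},
    {"slide":[-0.1017,-0.025,0],"spin":0,"grip":-0.2},
    {"slide":[-0.1017,-0.025,0],"spin":0,"grip":-0.2},
    {"slide":[-0.1017,-0.025,0],"spin":0,"grip":-0.2},
    {"slide":[-0.1017,-0.025,0],"spin":0,"grip":-0.2},
    {"slide":[0,0,0],"spin":1,"grip":-0.2},
    {"slide":[0,0,0],"spin":1,"grip":-0.2}
  ]
}}

```text
time: 24.25
tool_pos: [0.5137, -0.3088, 0.2483]
ee_rot: [-3.137, -0.002, 1.332]
wrist_force: [0.1, 0.4, 0.1]
width: 0.0562
finger_force: 0.0
```

>>> {"name": "arm_command", "arguments": {
  "plan": [
    {"slide":[0,0,0],"spin":1,"grip":-0.2},
    {"slide":[0,0,0],"spin":1,"grip":-0.2},
    {"slide":[0,0,0],"spin":1,"grip":-0.2},
    {"slide":[0,0,0],"spin":1,"grip":-0.2},
    {"slide":[0,0,0],"spin":1,"grip":-0.2},
    {"slide":[0,0,0],"spin":1,"grip":-0.2},
    {"slide":[0,0,0],"spin":1,"grip":-0.2},
    {"slide":[0,0,0],"spin":1,"grip":-0.2},
    {"slide":[0,0,0],"spin":1,"grip":-0.2},
    {"slide":[0,0,0],"spin":1,"grip":-0.2}
  ]
}}

```text
time: 25.5
tool_pos: [0.5142, -0.3078, 0.2485]
ee_rot: [-3.137, 0.002, 0.461]
wrist_force: [-0.6, 0.1, -0.7]
width: 0.0566
finger_force: 0.0
```

>>> {"name": "arm_command", "arguments": {
  "plan": [
    {"slide":[0,0,0.06],"spin":1,"grip":-0.2},
    {"slide":[0,0,0.06],"spin":1,"grip":-0.2},
    {"slide":[0,0,0.06],"spin":1,"grip":-0.2},
    {"slide":[0,0,0.06],"spin":1,"grip":-0.2},
    {"slide":[0,0,0.06],"spin":1,"grip":-0.2},
    {"slide":[0,0,0],"spin":0.3,"grip":-0.2},
    {"slide":[0,0,0],"spin":0,"grip":-0.2},
    {"slide":[0,0,0],"spin":0,"grip":-0.2}
  ]
}}

```text
time: 26.5
tool_pos: [0.5157, -0.3088, 0.1031]
ee_rot: [3.14, -0.002, 0.002]
wrist_force: [0.3, -0.8, 0.4]
width: 0.0562
finger_force: 0.0
```

Run:
```python
from h import *
go([.5146,-.3082,.030],0.)
```

```text
now [ 0.5157 -0.3088  0.1031] yaw 0.002 q6 0.94 F [ 0.3 -0.8  0.4] w 0.0562 | spin units(+tool z= 0.023 ) slide [-0.0023 -0.0013  0.1461]
```

>>> {"name": "arm_command", "arguments": {
  "plan": [
    {"slide":[-0.002,-0.001,0.06],"spin":0,"grip":-0.2},
    {"slide":[0,0,0.05],"spin":0,"grip":-0.2},
    {"slide":[0,0,0.036],"spin":0,"grip":-0.2},
    {"slide":[0,0,0],"spin":0,"grip":-0.2},
    {"slide":[0,0,0],"spin":0,"grip":-0.2},
    {"slide":[0,0,0],"spin":0,"grip":1},
    {"slide":[0,0,0],"spin":0,"grip":1},
    {"slide":[0,0,0],"spin":0,"grip":1},
    {"slide":[0,0,0],"spin":0,"grip":1},
    {"slide":[0,0,0],"spin":0,"grip":1}
  ]
}}

```text
time: 27.75
tool_pos: [0.514, -0.3076, 0.0286]
ee_rot: [-3.141, -0.0, 0.001]
wrist_force: [0.2, -0.2, 0.3]
width: 0.0193
finger_force: 30.0
```

>>> {"name": "arm_command", "arguments": {
  "plan": [
    {"slide":[0,0,-0.06],"spin":0,"grip":1},
    {"slide":[0,0,-0.08],"spin":0,"grip":1},
    {"slide":[0,0,-0.08],"spin":-1,"grip":1},
    {"slide":[0,0,-0.08],"spin":-1,"grip":1},
    {"slide":[0,0,-0.06],"spin":-1,"grip":1},
    {"slide":[0,0,0],"spin":-1,"grip":1},
    {"slide":[0,0,0],"spin":-1,"grip":1},
    {"slide":[0,0,0],"spin":-1,"grip":1},
    {"slide":[0,0,0],"spin":-1,"grip":1},
    {"slide":[0,0,0],"spin":-1,"grip":1}
  ]
}}

```text
time: 29.0
tool_pos: [0.5137, -0.3077, 0.2077]
ee_rot: [-3.141, 0.001, 0.702]
wrist_force: [0.0, -1.1, -2.2]
width: 0.0194
finger_force: 30.0
```

>>> {"name": "arm_command", "arguments": {
  "plan": [
    {"slide":[0,0,0],"spin":-1,"grip":1},
    {"slide":[0,0,0],"spin":-1,"grip":1},
    {"slide":[0,0,0],"spin":-1,"grip":1},
    {"slide":[0,0,0],"spin":-1,"grip":1},
    {"slide":[0,0,0],"spin":-1,"grip":1},
    {"slide":[0,0,0],"spin":-1,"grip":1},
    {"slide":[0,0,0],"spin":-1,"grip":1},
    {"slide":[0,0,0],"spin":-1,"grip":1},
    {"slide":[0,0,0],"spin":-1,"grip":1},
    {"slide":[0,0,0],"spin":-0.3,"grip":1}
  ]
}}

```text
time: 30.25
tool_pos: [0.5138, -0.3077, 0.2078]
ee_rot: [-3.141, -0.0, 1.511]
wrist_force: [-1.0, 0.3, -1.2]
width: 0.0195
finger_force: 30.0
```

>>> {"name": "arm_command", "arguments": {
  "plan": [
    {"slide":[0,0,0],"spin":0,"grip":1},
    {"slide":[0,0,0],"spin":0,"grip":1}
  ]
}}

```text
time: 30.5
tool_pos: [0.514, -0.3078, 0.2083]
ee_rot: [-3.141, -0.0, 1.51]
wrist_force: [-0.4, 0.3, -2.0]
width: 0.0189
finger_force: 30.0
```

Run:
```python
from h import *
go([*inst(0,0),.2],np.pi/2+YAW)
```

```text
now [ 0.514  -0.3078  0.2083] yaw 1.5104 q6 -0.57 F [-0.4  0.3 -2. ] w 0.0189 | spin units(+tool z= -0.005 ) slide [0.8124 0.0903 0.0166]
```

>>> {"name": "arm_command", "arguments": {
  "plan": [
    {"slide":[0.1015,0.0113,0],"spin":0,"grip":1},
    {"slide":[0.1015,0.0113,0],"spin":0,"grip":1},
    {"slide":[0.1015,0.0113,0],"spin":0,"grip":1},
    {"slide":[0.1015,0.0113,0],"spin":0,"grip":1},
    {"slide":[0.1015,0.0113,0],"spin":0,"grip":1},
    {"slide":[0.1015,0.0113,0],"spin":0,"grip":1},
    {"slide":[0.1015,0.0113,0],"spin":0,"grip":1},
    {"slide":[0.1015,0.0113,0.08],"spin":0,"grip":1},
    {"slide":[0,0,0],"spin":0,"grip":1},
    {"slide":[0,0,0],"spin":0,"grip":1}
  ]
}}

```text
time: 31.75
tool_pos: [0.5831, 0.0926, 0.17]
ee_rot: [-3.142, 0.001, 1.511]
wrist_force: [-0.4, 0.0, -0.8]
width: 0.0194
finger_force: 30.0
```

Run:
```python
from h import *
go([*inst(0,0),.097],np.pi/2+YAW)
```

```text
now [0.5831 0.0926 0.17  ] yaw 1.511 q6 0.12 F [-0.4  0.  -0.8] w 0.0194 | spin units(+tool z= 0.002 ) slide [0.0049 0.0003 0.146 ]
```

>>> {"name": "arm_command", "arguments": {
  "plan": [
    {"slide":[0.004,0,0.05],"spin":0,"grip":1},
    {"slide":[0,0,0.04],"spin":0,"grip":1},
    {"slide":[0,0,0.03],"spin":0,"grip":1},
    {"slide":[0,0,0.026],"spin":0,"grip":1},
    {"slide":[0,0,0],"spin":0,"grip":1},
    {"slide":[0,0,0],"spin":0,"grip":1},
    {"slide":[0,0,0],"spin":0,"grip":1}
  ]
}}

```text
time: 32.62
tool_pos: [0.5837, 0.095, 0.0978]
ee_rot: [3.14, -0.0, 1.511]
wrist_force: [-0.4, 0.5, -1.0]
width: 0.0192
finger_force: 30.0
```

>>> {"name": "arm_command", "arguments": {
  "plan": [
    {"slide":[0,0,0],"spin":0,"grip":0.3},
    {"slide":[0,0,0],"spin":0,"grip":0.2},
    {"slide":[0,0,0],"spin":0,"grip":0.2},
    {"slide":[0,0,-0.05],"spin":0,"grip":0.2},
    {"slide":[0,0,-0.08],"spin":0,"grip":0.2},
    {"slide":[0,0,-0.08],"spin":0,"grip":0.2},
    {"slide":[0,0,-0.1],"spin":0,"grip":0.2},
    {"slide":[0,0,0],"spin":0,"grip":0.2},
    {"slide":[0,0,0],"spin":0,"grip":0.2}
  ]
}}

```text
time: 33.75
tool_pos: [0.583, 0.0949, 0.2514]
ee_rot: [-3.141, 0.0, 1.511]
wrist_force: [-0.6, 0.3, -0.4]
width: 0.0375
finger_force: 0.0
```

Run:
```python
from h import *
im1=save('top','top6.png')[:,:,::-1]; t=tubes(im1,(300,165,420,245))
go([*t[0][0],.25])
```

```text
tube [ 0.4637 -0.3917] 14.2 len 0.1048 area 300
now [0.5826 0.0949 0.2502] yaw 1.511 q6 0.13 F [ 0.8 -0.2  0.3] w 0.0376 | spin units(+tool z= -0.0 ) slide [-9.856e-01 -1.792e-01  4.000e-04]
```

>>> {"name": "arm_command", "arguments": {
  "plan": [
    {"slide":[-0.1095,-0.02,0],"spin":0,"grip":-0.2},
    {"slide":[-0.1095,-0.02,0],"spin":0,"grip":-0.2},
    {"slide":[-0.1095,-0.02,0],"spin":0,"grip":-0.2},
    {"slide":[-0.1095,-0.02,0],"spin":0,"grip":-0.2},
    {"slide":[-0.1095,-0.02,0],"spin":0,"grip":-0.2},
    {"slide":[-0.1095,-0.02,0],"spin":0,"grip":-0.2},
    {"slide":[-0.1095,-0.02,0],"spin":0,"grip":-0.2},
    {"slide":[-0.1095,-0.02,0],"spin":0,"grip":-0.2},
    {"slide":[-0.1095,-0.02,0],"spin":0,"grip":-0.2},
    {"slide":[0,0,0],"spin":1,"grip":-0.2}
  ]
}}

```text
time: 35.05
tool_pos: [0.4615, -0.3947, 0.248]
ee_rot: [-3.136, -0.003, 1.416]
wrist_force: [0.7, 1.0, 0.5]
width: 0.0563
finger_force: 0.0
```

>>> {"name": "arm_command", "arguments": {
  "plan": [
    {"slide":[0,0,0],"spin":1,"grip":-0.2},
    {"slide":[0,0,0],"spin":1,"grip":-0.2},
    {"slide":[0,0,0],"spin":1,"grip":-0.2},
    {"slide":[0,0,0],"spin":1,"grip":-0.2},
    {"slide":[0,0,0],"spin":1,"grip":-0.2},
    {"slide":[0,0,0],"spin":1,"grip":-0.2},
    {"slide":[0,0,0],"spin":1,"grip":-0.2},
    {"slide":[0,0,0],"spin":1,"grip":-0.2},
    {"slide":[0,0,0],"spin":1,"grip":-0.2},
    {"slide":[0,0,0],"spin":1,"grip":-0.2}
  ]
}}

```text
time: 36.3
tool_pos: [0.4633, -0.3909, 0.2491]
ee_rot: [-3.137, 0.001, 0.548]
wrist_force: [0.3, 0.2, 0.0]
width: 0.056
finger_force: 0.0
```

>>> {"name": "arm_command", "arguments": {
  "plan": [
    {"slide":[0,0,0.06],"spin":1,"grip":-0.2},
    {"slide":[0,0,0.06],"spin":1,"grip":-0.2},
    {"slide":[0,0,0.06],"spin":1,"grip":-0.2},
    {"slide":[0,0,0.06],"spin":0.45,"grip":-0.2},
    {"slide":[0,0,0.06],"spin":0,"grip":-0.2},
    {"slide":[0,0,0],"spin":0,"grip":-0.2},
    {"slide":[0,0,0],"spin":0,"grip":-0.2},
    {"slide":[0,0,0],"spin":0,"grip":-0.2}
  ]
}}

```text
time: 37.3
tool_pos: [0.4646, -0.3922, 0.1036]
ee_rot: [3.139, -0.001, 0.25]
wrist_force: [-0.6, -0.4, 0.6]
width: 0.0565
finger_force: 0.0
```

Run:
```python
from h import *
go([.4637,-.3917,.030],np.radians(14.3))
```

```text
now [ 0.4646 -0.3922  0.1036] yaw 0.25 q6 0.53 F [-0.6 -0.4  0.6] w 0.0565 | spin units(+tool z= 0.005 ) slide [-0.0014 -0.0015  0.1473]
```

>>> {"name": "arm_command", "arguments": {
  "plan": [
    {"slide":[-0.001,-0.001,0.06],"spin":0,"grip":-0.2},
    {"slide":[0,0,0.05],"spin":0,"grip":-0.2},
    {"slide":[0,0,0.037],"spin":0,"grip":-0.2},
    {"slide":[0,0,0],"spin":0,"grip":-0.2},
    {"slide":[0,0,0],"spin":0,"grip":-0.2},
    {"slide":[0,0,0],"spin":0,"grip":1},
    {"slide":[0,0,0],"spin":0,"grip":1},
    {"slide":[0,0,0],"spin":0,"grip":1},
    {"slide":[0,0,0],"spin":0,"grip":1},
    {"slide":[0,0,0],"spin":0,"grip":1}
  ]
}}

```text
time: 38.55
tool_pos: [0.4633, -0.3911, 0.0286]
ee_rot: [-3.141, -0.0, 0.25]
wrist_force: [0.1, 0.4, 1.5]
width: 0.0191
finger_force: 30.0
```

>>> {"name": "arm_command", "arguments": {
  "plan": [
    {"slide":[0,0,-0.06],"spin":0,"grip":1},
    {"slide":[0,0,-0.08],"spin":0,"grip":1},
    {"slide":[0,0,-0.08],"spin":-1,"grip":1},
    {"slide":[0,0,-0.08],"spin":-1,"grip":1},
    {"slide":[0,0,-0.06],"spin":-1,"grip":1},
    {"slide":[0,0,0],"spin":-1,"grip":1},
    {"slide":[0,0,0],"spin":-1,"grip":1},
    {"slide":[0,0,0],"spin":-1,"grip":1},
    {"slide":[0,0,0],"spin":-1,"grip":1},
    {"slide":[0,0,0],"spin":-1,"grip":1}
  ]
}}

```text
time: 39.8
tool_pos: [0.4631, -0.3911, 0.2077]
ee_rot: [-3.14, -0.0, 0.951]
wrist_force: [0.6, -0.7, -1.2]
width: 0.0192
finger_force: 30.0
```

>>> {"name": "arm_command", "arguments": {
  "plan": [
    {"slide":[0,0,0],"spin":-1,"grip":1},
    {"slide":[0,0,0],"spin":-1,"grip":1},
    {"slide":[0,0,0],"spin":-1,"grip":1},
    {"slide":[0,0,0],"spin":-1,"grip":1},
    {"slide":[0,0,0],"spin":-1,"grip":1},
    {"slide":[0,0,0],"spin":-1,"grip":1},
    {"slide":[0,0,0],"spin":-0.45,"grip":1},
    {"slide":[0,0,0],"spin":0,"grip":1},
    {"slide":[0,0,0],"spin":0,"grip":1},
    {"slide":[0,0,0],"spin":0,"grip":1}
  ]
}}

```text
time: 41.05
tool_pos: [0.4633, -0.3911, 0.2083]
ee_rot: [-3.141, -0.0, 1.511]
wrist_force: [0.4, 0.1, -0.0]
width: 0.019
finger_force: 30.0
```

Run:
```python
from h import *
go([*inst(-.056,0),.2],np.pi/2+YAW)
```

```text
now [ 0.4633 -0.3911  0.2083] yaw 1.5107 q6 -0.73 F [ 0.4  0.1 -0. ] w 0.019 | spin units(+tool z= -0.001 ) slide [0.9849 0.0695 0.0166]
```

>>> {"name": "arm_command", "arguments": {
  "plan": [
    {"slide":[0.1094,0.0077,0],"spin":0,"grip":1},
    {"slide":[0.1094,0.0077,0],"spin":0,"grip":1},
    {"slide":[0.1094,0.0077,0],"spin":0,"grip":1},
    {"slide":[0.1094,0.0077,0],"spin":0,"grip":1},
    {"slide":[0.1094,0.0077,0],"spin":0,"grip":1},
    {"slide":[0.1094,0.0077,0],"spin":0,"grip":1},
    {"slide":[0.1094,0.0077,0],"spin":0,"grip":1},
    {"slide":[0.1094,0.0077,0],"spin":0,"grip":1},
    {"slide":[0.1094,0.0077,0],"spin":0,"grip":1},
    {"slide":[0,0,0],"spin":0,"grip":1}
  ]
}}

```text
time: 42.3
tool_pos: [0.5271, 0.1017, 0.2083]
ee_rot: [-3.142, -0.001, 1.517]
wrist_force: [-0.0, -0.6, -1.8]
width: 0.0193
finger_force: 30.0
```

>>> {"name": "arm_command", "arguments": {
  "plan": [
    {"slide":[0,0,0.08],"spin":0,"grip":1},
    {"slide":[0,0,0],"spin":0,"grip":1},
    {"slide":[0,0,0],"spin":0,"grip":1},
    {"slide":[0,0,0],"spin":0,"grip":1}
  ]
}}

```text
time: 42.8
tool_pos: [0.5283, 0.0976, 0.1703]
ee_rot: [3.138, -0.0, 1.51]
wrist_force: [-0.1, -0.1, 0.1]
width: 0.019
finger_force: 30.0
```

Run:
```python
from h import *
go([*inst(-.056,0),.097],np.pi/2+YAW)
```

```text
now [0.5283 0.0976 0.1703] yaw 1.51 q6 0.14 F [-0.1 -0.1  0.1] w 0.019 | spin units(+tool z= -0.009 ) slide [ 0.0013 -0.0017  0.1467]
```

>>> {"name": "arm_command", "arguments": {
  "plan": [
    {"slide":[0.001,-0.001,0.05],"spin":0,"grip":1},
    {"slide":[0,0,0.04],"spin":0,"grip":1},
    {"slide":[0,0,0.03],"spin":0,"grip":1},
    {"slide":[0,0,0.0265],"spin":0,"grip":1},
    {"slide":[0,0,0],"spin":0,"grip":1},
    {"slide":[0,0,0],"spin":0,"grip":1},
    {"slide":[0,0,0],"spin":0,"grip":1}
  ]
}}

```text
time: 43.68
tool_pos: [0.5272, 0.0987, 0.0958]
ee_rot: [3.14, -0.0, 1.511]
wrist_force: [-0.2, -0.7, -1.8]
width: 0.0191
finger_force: 29.9
```

>>> {"name": "arm_command", "arguments": {
  "plan": [
    {"slide":[0,0,0],"spin":0,"grip":0.3},
    {"slide":[0,0,0],"spin":0,"grip":0.2},
    {"slide":[0,0,0],"spin":0,"grip":0.2},
    {"slide":[0,0,-0.05],"spin":0,"grip":0.2},
    {"slide":[0,0,-0.08],"spin":0,"grip":0.2},
    {"slide":[0,0,-0.1],"spin":0,"grip":0.2},
    {"slide":[0,0,-0.1],"spin":0,"grip":0.2},
    {"slide":[0,0,-0.1],"spin":0,"grip":0.2},
    {"slide":[0,0,-0.1],"spin":0,"grip":0.2}
  ]
}}

```text
time: 44.8
tool_pos: [0.5266, 0.0987, 0.362]
ee_rot: [3.141, 0.0, 1.511]
wrist_force: [0.5, 0.2, 0.1]
width: 0.0381
finger_force: 0.0
```

>>> {"name": "arm_command", "arguments": {
  "plan": [
    {"slide":[-0.1,-0.05,0],"spin":0,"grip":1},
    {"slide":[-0.1,-0.05,0],"spin":0,"grip":1},
    {"slide":[-0.1,-0.05,0],"spin":0,"grip":1},
    {"slide":[-0.1,-0.05,0],"spin":0,"grip":1},
    {"slide":[-0.1,0,0],"spin":0,"grip":1},
    {"slide":[-0.1,0,0],"spin":0,"grip":1},
    {"slide":[0,0,0],"spin":0,"grip":1}
  ]
}}

```text
time: 45.68
tool_pos: [0.4084, -0.1974, 0.3594]
ee_rot: [-3.14, -0.0, 1.505]
wrist_force: [0.6, 0.2, 0.5]
width: 0.0004
finger_force: 0.0
```

Run:
```python
from h import *
im=save('top','top7.png')[:,:,::-1].copy()
go([*inst(0,-.02),.33])
cv2.imwrite('pics/c7.png',cv2.resize(im[85:245,95:285],None,fx=3.7,fy=3.7,interpolation=cv2.INTER_CUBIC))
```

```text
now [ 0.4087 -0.1958  0.3598] yaw 1.5079 q6 -0.51 F [ 0.3  0.3 -0.3] w 0.0005 | spin units(+tool z= -0.0 ) slide [0.5625 0.3122 0.0596]
```

View pics/c7.png

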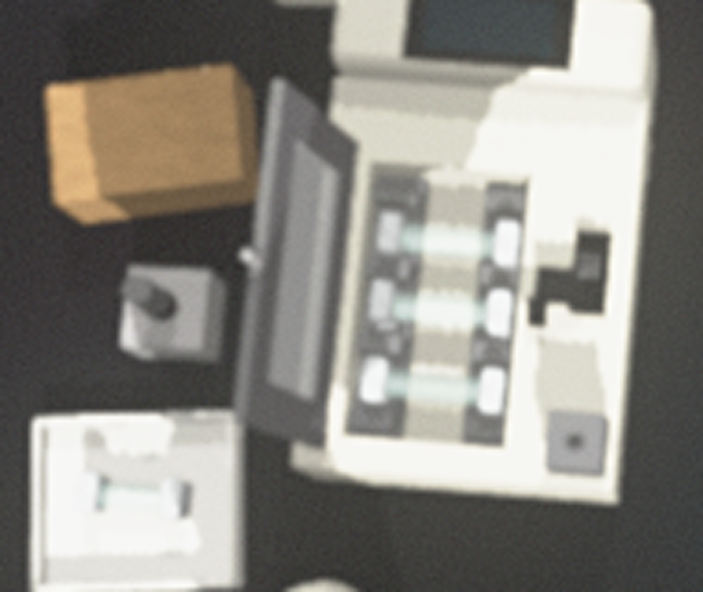

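All three sample tubes lie in their bays (rows at crop y≈235, 305 and 385, block columns x≈385 and 500), the blank is in the tray, and the cover is open. Next I'll close the cover from behind, following its arc.

Run:
```python
from h import *
go([*inst(0,.13),.36],np.pi/2+YAW)
r=120
def c(th,off=0): # finger centre y, TCP z (mm)
    n=np.array([np.sin(th),np.cos(th)]); p=np.array([70-r*np.cos(th),104.5+r*np.sin(th)])+(4+off)*n
    return p+[8,25]
print('start',c(1.75,10))
ths=np.r_[np.linspace(1.75,0,15)]; off=np.linspace(0,-2,15)
P=np.array([c(t,o) for t,o in zip(ths,off)]); P=np.vstack([c(1.75,10),P]); D=np.diff(P,axis=0)/500
print(P[-1]); print(np.c_[D[:,0],-D[:,1]].round(3).tolist())
```

```text
now [ 0.4087 -0.1958  0.3598] yaw 1.5079 q6 -0.51 F [ 0.3  0.3 -0.3] w 0.0005 | spin units(+tool z= -0.034 ) slide [ 8.616e-01  3.139e-01 -4.000e-04]
start [113.16532993 245.08286885]
[-42.  131.5]
[[-0.02, -0.004], [-0.03, -0.004], [-0.03, -0.001], [-0.03, 0.003], [-0.029, 0.007], [-0.028, 0.011], [-0.027, 0.014], [-0.025, 0.017], [-0.022, 0.02], [-0.02, 0.023], [-0.017, 0.025], [-0.013, 0.027], [-0.01, 0.029], [-0.006, 0.03], [-0.002, 0.03]]
```

>>> {"name": "arm_command", "arguments": {
  "plan": [
    {"slide":[0.096,0.035,0],"spin":0,"grip":1},
    {"slide":[0.096,0.035,0],"spin":0,"grip":1},
    {"slide":[0.096,0.035,0],"spin":0,"grip":1},
    {"slide":[0.096,0.035,0],"spin":0,"grip":1},
    {"slide":[0.096,0.035,0],"spin":0,"grip":1},
    {"slide":[0.096,0.035,0],"spin":0,"grip":1},
    {"slide":[0.096,0.035,0],"spin":0,"grip":1},
    {"slide":[0.096,0.035,0],"spin":0,"grip":1},
    {"slide":[0.096,0.035,0],"spin":0,"grip":1},
    {"slide":[0,0,0],"spin":0,"grip":1}
  ]
}}

```text
time: 46.98
tool_pos: [0.5917, 0.2318, 0.3578]
ee_rot: [-3.138, 0.0, 1.518]
wrist_force: [-0.2, -0.7, -1.1]
width: 0.0002
finger_force: 0.0
```

>>> {"name": "arm_command", "arguments": {
  "plan": [
    {"slide":[0,0,0],"spin":0,"grip":1},
    {"slide":[0,0,0],"spin":0,"grip":1},
    {"slide":[0,0,0],"spin":0,"grip":1}
  ]
}}

```text
time: 47.35
tool_pos: [0.5918, 0.226, 0.3612]
ee_rot: [3.14, -0.0, 1.51]
wrist_force: [-0.2, 0.2, 0.9]
width: 0.0002
finger_force: 0.0
```

Run:
```python
from h import *
go([*inst(0,.117),.245],np.pi/2+YAW)
im=save('side','side8.png')[:,:,::-1]; p=proj('side',[*inst(0,.1),.26]).astype(int);print(p)
cv2.imwrite('pics/c8.png',cv2.resize(im[max(0,p[1]-70):p[1]+90,p[0]-100:p[0]+100],None,fx=3,fy=3,interpolation=cv2.INTER_CUBIC))
```

```text
now [0.5918 0.226  0.3612] yaw 1.5096 q6 0.34 F [-0.2  0.2  0.9] w 0.0002 | spin units(+tool z= -0.013 ) slide [-0.0286 -0.001   0.2325]
[280 121]
```

View pics/c8.png

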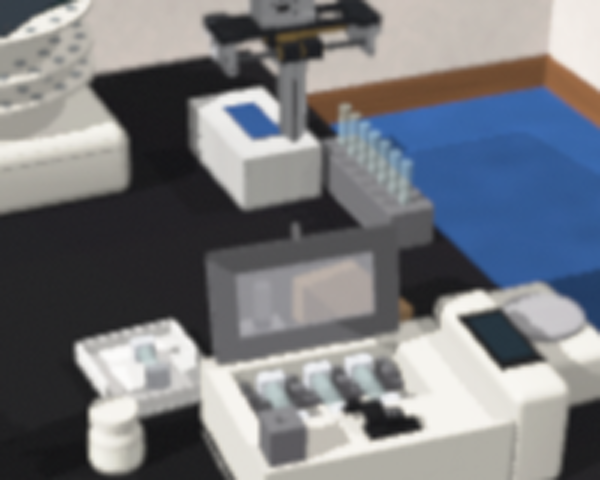

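The cover stands open with its tab on top at crop (296,232), and the gripper is above and behind it. I'll go down and push along the arc.

>>> {"name": "arm_command", "arguments": {
  "plan": [
    {"slide":[-0.02,-0.001,0.08],"spin":0,"grip":1},
    {"slide":[0,0,0.08],"spin":0,"grip":1},
    {"slide":[0,0,0.072],"spin":0,"grip":1},
    {"slide":[0,0,0],"spin":0,"grip":1},
    {"slide":[0,0,0],"spin":0,"grip":1},
    {"slide":[-0.01,0,0],"spin":0,"grip":1},
    {"slide":[-0.02,0,-0.004],"spin":0,"grip":1}
  ]
}}

```text
time: 48.28
tool_pos: [0.5907, 0.2021, 0.248]
ee_rot: [3.139, -0.001, 1.512]
wrist_force: [0.0, 0.7, 1.0]
width: 0.0003
finger_force: 0.4
```

>>> {"name": "arm_command", "arguments": {
  "plan": [
    {"slide":[-0.03,0,-0.004],"spin":0,"grip":1},
    {"slide":[-0.03,0,-0.001],"spin":0,"grip":1},
    {"slide":[-0.03,0,0.003],"spin":0,"grip":1},
    {"slide":[-0.029,0,0.007],"spin":0,"grip":1},
    {"slide":[-0.028,0,0.011],"spin":0,"grip":1},
    {"slide":[-0.027,0,0.014],"spin":0,"grip":1},
    {"slide":[-0.025,0,0.017],"spin":0,"grip":1},
    {"slide":[-0.022,0,0.02],"spin":0,"grip":1}
  ]
}}

```text
time: 49.28
tool_pos: [0.5834, 0.0909, 0.2119]
ee_rot: [-3.141, 0.0, 1.511]
wrist_force: [0.4, 0.1, 1.8]
width: 0.0007
finger_force: 0.8
```

Run:
```python
from h import *
go([*inst(0,-.042),.1315]); o=sensors.get_obs()['tool_pos'];print('inst',toinst(o))
```

```text
now [0.5834 0.0909 0.2119] yaw 1.5108 q6 0.12 F [0.4 0.1 1.8] w 0.0007 | spin units(+tool z= -0.0 ) slide [-0.0757 -0.0004  0.1608]
inst [ 0.00019827 -0.0041314 ]
```

>>> {"name": "arm_command", "arguments": {
  "plan": [
    {"slide":[-0.02,0,0.023],"spin":0,"grip":1},
    {"slide":[-0.017,0,0.025],"spin":0,"grip":1},
    {"slide":[-0.013,0,0.027],"spin":0,"grip":1},
    {"slide":[-0.01,0,0.029],"spin":0,"grip":1},
    {"slide":[-0.008,0,0.03],"spin":0,"grip":1},
    {"slide":[-0.005,0,0.024],"spin":0,"grip":1},
    {"slide":[0,0,0],"spin":0,"grip":1},
    {"slide":[0,0,0],"spin":0,"grip":1}
  ]
}}

```text
time: 50.28
tool_pos: [0.5821, 0.0557, 0.1338]
ee_rot: [3.139, -0.001, 1.511]
wrist_force: [1.1, 0.4, 3.3]
width: 0.0006
finger_force: 1.4
```

>>> {"name": "arm_command", "arguments": {
  "plan": [
    {"slide":[0,0,0.008],"spin":0,"grip":1},
    {"slide":[0,0,0.006],"spin":0,"grip":1},
    {"slide":[0,0,0],"spin":0,"grip":1},
    {"slide":[0,0,0],"spin":0,"grip":1}
  ]
}}

```text
time: 50.78
tool_pos: [0.5823, 0.0557, 0.1334]
ee_rot: [3.136, -0.001, 1.511]
wrist_force: [-8.0, 1.0, 24.3]
width: 0.0006
finger_force: 12.1
```

>>> {"name": "arm_command", "arguments": {
  "plan": [
    {"slide":[0,0,-0.05],"spin":0,"grip":1},
    {"slide":[0,0,-0.1],"spin":0,"grip":1},
    {"slide":[0,0,-0.1],"spin":0,"grip":1},
    {"slide":[0,0,-0.1],"spin":0,"grip":1},
    {"slide":[0,0,-0.06],"spin":0,"grip":1},
    {"slide":[-0.08,-0.08,0],"spin":0,"grip":1},
    {"slide":[-0.08,-0.08,0],"spin":0,"grip":0},
    {"slide":[-0.08,-0.08,0],"spin":0,"grip":0},
    {"slide":[-0.08,-0.08,0],"spin":0,"grip":0},
    {"slide":[0,0,0],"spin":0,"grip":0}
  ]
}}

```text
time: 52.02
tool_pos: [0.4099, -0.0966, 0.3313]
ee_rot: [-3.141, 0.001, 1.506]
wrist_force: [0.9, 0.6, -0.6]
width: 0.0371
finger_force: 0.0
```

Run:
```python
from h import *
im1=save('top','top9.png')[:,:,::-1]; im=save('side','side9.png')[:,:,::-1]
a=cv2.resize(im1[75:245,95:285],None,fx=2.8,fy=2.8,interpolation=cv2.INTER_CUBIC)
cv2.imwrite('pics/c9.png',a)
cv2.imwrite('pics/s9.png',im)
```

```text
(no output)
```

View pics/c9.png

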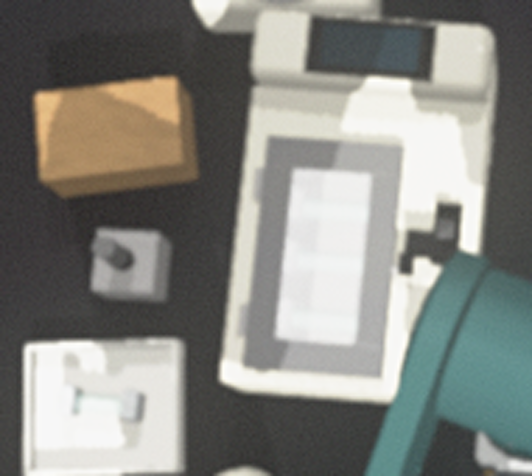

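The cover is shut and the latch looks home, with the thumb at crop (447,225) in the same place as at the start. The blank is in the tray. Next is the probe, so I'll take a closer look.

Run:
```python
from h import *
im=np.mean([cv2.imread(f'pics/top{i}.png').astype(float) for i in (0,2,6,7,9)],0).astype('uint8')
cv2.imwrite('pics/c10.png',cv2.resize(im[150:190,120:165],None,fx=12,fy=12,interpolation=cv2.INTER_CUBIC))
for z in(.045,.0775,.110): 
    p=proj('top',[.583,.297,z]); print(z,p,(p-[120,150]+.5)*12)
c=im[155:183,124:158].min(2); print(c[::1,::1].tolist() if 0 else '')
g=im.mean(2); m=np.zeros_like(g); m[153:186,122:160]=1
# stand top: bright
for lo,hi in((125,256),(60,110)):
    w=((g>lo)&(g<hi)&(m>0)).astype('uint8'); n,l,s,ce=cv2.connectedComponentsWithStats(w)
    for i in range(1,n):
        if s[i,4]>20: print(lo,hi,s[i],ce[i])
```

```text
0.045 [142.50891054 170.54982754] [276.1069265  252.59793048]
0.0775 [138.84138922 168.08690319] [232.0966707  223.04283832]
0.11 [134.98137155 165.49412687] [185.77645865 191.92952247]

125 256 [127 157  25  25 466] [139.26824034 169.30472103]
60 110 [122 153  38  33 444] [140.77027027 173.58333333]
60 110 [136 163   7   8  42] [138.61904762 166.5952381 ]
```

View pics/c10.png

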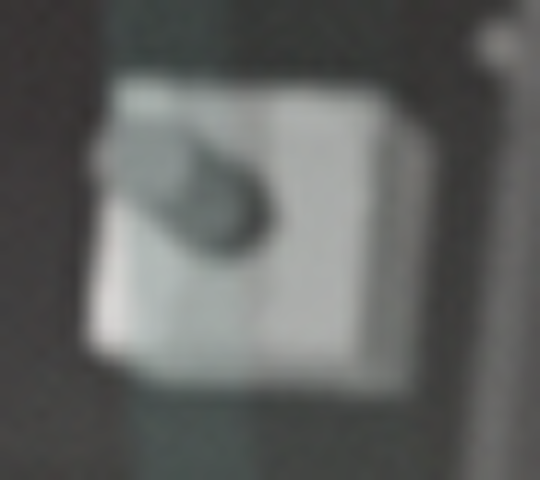

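The handle's base ellipse is centred near crop (221,209), which is (138.0,167.0) in the image. Its top is near (143,157), and the block top is centred near (237,220).

Run:
```python
from h import *
f=lambda X,Y,z:onz('top',120+X/12-.5,150+Y/12-.5,z)
b=f(221,209,.045);t=f(143,157,.11);print(b,t,f(237,220,.045))
im=cv2.imread('pics/side9.png')
P=[*((b+t)/2)[:2]]
print('side: ',proj('side',[*P,.0775]))
go([*P,.2],np.pi/2+YAW)
p=proj('side',[*P,.0775]).astype(int)
cv2.imwrite('pics/c11.png',cv2.resize(im[p[1]-25:p[1]+25,p[0]-30:p[0]+30],None,fx=9,fy=9,interpolation=cv2.INTER_CUBIC))
for z in(.045,.11): print((proj('side',[*P,z])-p+[30,25]+.5)*9)
```

```text
[0.59298347 0.31023778 0.045     ] [0.59061379 0.30679798 0.11      ] [0.59046843 0.30641201 0.045     ]
side:  [268.03143738 152.7842347 ]
now [ 0.4119 -0.095   0.331 ] yaw 1.5097 q6 -0.3 F [-0.3  0.4 -0.8] w 0.0448 | spin units(+tool z= -0.012 ) slide [0.8271 0.3108 0.262 ]
[275.16737207 304.9682698 ]
[274.39564725 166.84225025]
```

View pics/c11.png

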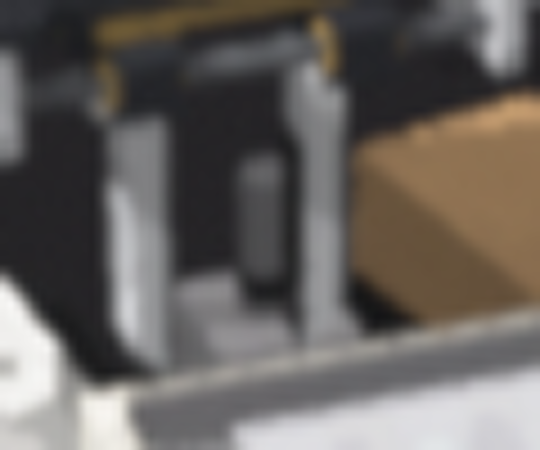

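The side view shows the handle axis at crop x≈262, about 1.5 px left of my prediction, so I'll use (0.589, 0.309). Now to approach it.

>>> {"name": "arm_command", "arguments": {
  "plan": [
    {"slide":[0.092,0.0345,0],"spin":0,"grip":0},
    {"slide":[0.092,0.0345,0],"spin":0,"grip":0},
    {"slide":[0.092,0.0345,0],"spin":0,"grip":0},
    {"slide":[0.092,0.0345,0],"spin":0,"grip":0},
    {"slide":[0.092,0.0345,0],"spin":0,"grip":0},
    {"slide":[0.092,0.0345,0],"spin":0,"grip":0},
    {"slide":[0.092,0.0345,0],"spin":0,"grip":0},
    {"slide":[0.092,0.0345,0],"spin":0,"grip":0},
    {"slide":[0.092,0.0345,0.06],"spin":0,"grip":0},
    {"slide":[0,0,0.1],"spin":0,"grip":0}
  ]
}}

```text
time: 53.38
tool_pos: [0.5928, 0.315, 0.2488]
ee_rot: [3.141, -0.001, 1.517]
wrist_force: [0.4, -0.5, -0.7]
width: 0.0467
finger_force: 0.0
```

>>> {"name": "arm_command", "arguments": {
  "plan": [
    {"slide":[0,0,0.1],"spin":0,"grip":0},
    {"slide":[0,0,0],"spin":0,"grip":0},
    {"slide":[0,0,0],"spin":0,"grip":0},
    {"slide":[0,0,0],"spin":0,"grip":0}
  ]
}}

```text
time: 53.88
tool_pos: [0.5934, 0.3102, 0.2058]
ee_rot: [3.135, -0.003, 1.511]
wrist_force: [-0.2, -0.8, 0.4]
width: 0.047
finger_force: 0.0
```

Run:
```python
from h import *
go([.589,.309,.091],np.pi/2+YAW)
```

```text
now [0.5934 0.3102 0.2058] yaw 1.5113 q6 0.46 F [-0.2 -0.8  0.4] w 0.047 | spin units(+tool z= 0.006 ) slide [-0.0029 -0.0086  0.2297]
```

>>> {"name": "arm_command", "arguments": {
  "plan": [
    {"slide":[-0.003,-0.008,0.06],"spin":0,"grip":0},
    {"slide":[0,0,0.06],"spin":0,"grip":0},
    {"slide":[0,0,0.04],"spin":0,"grip":0},
    {"slide":[0,0,0],"spin":0,"grip":0},
    {"slide":[0,0,0],"spin":0,"grip":0}
  ]
}}

```text
time: 54.5
tool_pos: [0.5887, 0.3083, 0.1236]
ee_rot: [3.139, -0.001, 1.511]
wrist_force: [0.3, -0.5, 0.8]
width: 0.0469
finger_force: 0.0
```

>>> {"name": "arm_command", "arguments": {
  "plan": [
    {"slide":[0,0,0.04],"spin":0,"grip":0},
    {"slide":[0,0,0.028],"spin":0,"grip":0},
    {"slide":[0,0,0],"spin":0,"grip":0},
    {"slide":[0,0,0],"spin":0,"grip":0},
    {"slide":[0,0,0],"spin":0,"grip":0},
    {"slide":[0,0,0],"spin":0,"grip":1},
    {"slide":[0,0,0],"spin":0,"grip":1},
    {"slide":[0,0,0],"spin":0,"grip":1},
    {"slide":[0,0,0],"spin":0,"grip":1},
    {"slide":[0,0,0],"spin":0,"grip":1}
  ]
}}

```text
time: 55.75
tool_pos: [0.5881, 0.3079, 0.0879]
ee_rot: [3.141, -0.0, 1.511]
wrist_force: [1.5, -0.2, 0.9]
width: 0.0216
finger_force: 30.0
```

Run:
```python
from h import *
go([.589,.309,.27],np.pi/2+YAW)
```

```text
now [0.5881 0.3079 0.0879] yaw 1.5108 q6 0.46 F [ 1.5 -0.2  0.9] w 0.0216 | spin units(+tool z= 0.0 ) slide [ 0.0023  0.0016 -0.3643]
```

>>> {"name": "arm_command", "arguments": {
  "plan": [
    {"slide":[0,0,-0.04],"spin":0,"grip":1},
    {"slide":[0,0,-0.06],"spin":0,"grip":1},
    {"slide":[0,0,-0.08],"spin":0,"grip":1},
    {"slide":[0,0,-0.1],"spin":0,"grip":1},
    {"slide":[0,0,-0.1],"spin":0,"grip":1},
    {"slide":[0,0,-0.04],"spin":0,"grip":1},
    {"slide":[0,0,0],"spin":0,"grip":1},
    {"slide":[0,0,0],"spin":0,"grip":1}
  ]
}}

```text
time: 56.75
tool_pos: [0.5871, 0.3077, 0.2957]
ee_rot: [-3.138, 0.001, 1.511]
wrist_force: [-0.1, -0.4, -1.1]
width: 0.0219
finger_force: 30.0
```

Run:
```python
from h import *
go([.4817,-.0085,.25],np.pi/2+YAW); p=onz('top',249.9,203.95,.145); print(p)
```

```text
now [0.5871 0.3077 0.2957] yaw 1.511 q6 0.46 F [-0.1 -0.4 -1.1] w 0.0219 | spin units(+tool z= 0.003 ) slide [-0.644  -0.1725  0.0915]
[ 0.48175648 -0.00758278  0.145     ]
```

>>> {"name": "arm_command", "arguments": {
  "plan": [
    {"slide":[-0.08,-0.0215,0],"spin":0,"grip":1},
    {"slide":[-0.08,-0.0215,0],"spin":0,"grip":1},
    {"slide":[-0.08,-0.0215,0],"spin":0,"grip":1},
    {"slide":[-0.08,-0.0215,0],"spin":0,"grip":1},
    {"slide":[-0.08,-0.0215,0],"spin":0,"grip":1},
    {"slide":[-0.08,-0.0215,0],"spin":0,"grip":1},
    {"slide":[-0.08,-0.0215,0],"spin":0,"grip":1},
    {"slide":[-0.083,-0.0215,0.06],"spin":0,"grip":1},
    {"slide":[0,0,0],"spin":0,"grip":1},
    {"slide":[0,0,0],"spin":0,"grip":1}
  ]
}}

```text
time: 58.0
tool_pos: [0.4823, -0.0075, 0.2667]
ee_rot: [-3.14, -0.001, 1.511]
wrist_force: [0.1, -0.3, -0.9]
width: 0.0215
finger_force: 30.0
```

Run:
```python
from h import *
go([.4817,-.0082,.241],np.pi/2+YAW); t=np.array(sensors.get_obs()['tool_pos'])
im=save('side','side12.png')[:,:,::-1]
tip=proj('side',t-[0,0,.078]); port=proj('side',[.4817,-.0082,.145]); print(tip,port)
c=((tip+port)/2).astype(int); cv2.imwrite('pics/c12.png',cv2.resize(im[c[1]-35:c[1]+35,c[0]-40:c[0]+40],None,fx=8,fy=8,interpolation=cv2.INTER_CUBIC))
for q in(tip,port):print((q-c+[40,35]+.5)*8)
```

```text
now [ 0.4823 -0.0075  0.2667] yaw 1.5108 q6 -0.07 F [ 0.1 -0.3 -0.9] w 0.0215 | spin units(+tool z= 0.0 ) slide [-0.0016 -0.0012  0.0513]
[274.58733972 178.29702518] [274.4617665  190.29947332]
[328.69871773 238.37620142]
[327.694132   334.39578655]
```

View pics/c12.png

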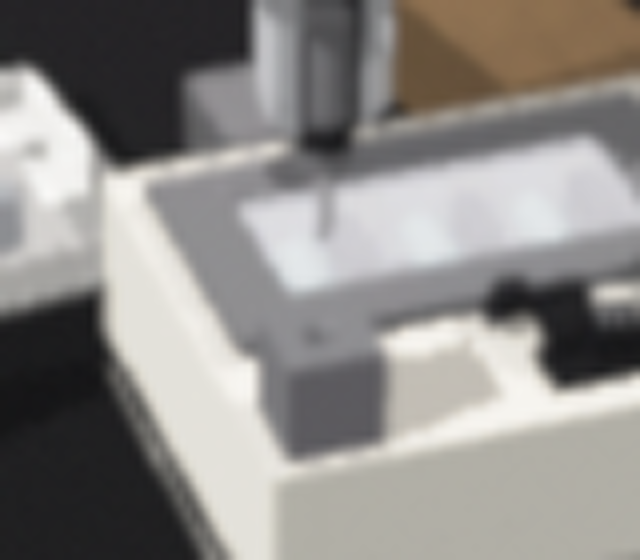

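The pin tip is at crop (323,238) and the hole at (316,334), so the pin needs to go about 2 mm to the left. I'll correct x by about -1.5 mm and insert step by step.

>>> {"name": "arm_command", "arguments": {
  "plan": [
    {"slide":[0,-0.003,0.05],"spin":0,"grip":1},
    {"slide":[0,0,0.03],"spin":0,"grip":1},
    {"slide":[0,0,0.012],"spin":0,"grip":1},
    {"slide":[0,0,0.012],"spin":0,"grip":1},
    {"slide":[0,0,0],"spin":0,"grip":1},
    {"slide":[0,0,0],"spin":0,"grip":1}
  ]
}}

```text
time: 58.8
tool_pos: [0.4814, -0.0078, 0.2163]
ee_rot: [3.14, 0.0, 1.511]
wrist_force: [0.3, 0.6, -0.2]
width: 0.0217
finger_force: 30.0
```

>>> {"name": "arm_command", "arguments": {
  "plan": [
    {"slide":[0,0,0.012],"spin":0,"grip":1},
    {"slide":[0,0,0.012],"spin":0,"grip":1},
    {"slide":[0,0,0.012],"spin":0,"grip":1},
    {"slide":[0,0,0.01],"spin":0,"grip":1},
    {"slide":[0,0,0.01],"spin":0,"grip":1},
    {"slide":[0,0,0],"spin":0,"grip":1},
    {"slide":[0,0,0],"spin":0,"grip":1},
    {"slide":[0,0,0],"spin":0,"grip":1}
  ]
}}

```text
time: 59.8
tool_pos: [0.4812, -0.0078, 0.1876]
ee_rot: [3.141, 0.0, 1.511]
wrist_force: [0.4, -0.3, 0.6]
width: 0.0217
finger_force: 30.0
```

>>> {"name": "arm_command", "arguments": {
  "plan": [
    {"slide":[0,0,0.006],"spin":0,"grip":1},
    {"slide":[0,0,0.004],"spin":0,"grip":1},
    {"slide":[0,0,0],"spin":0,"grip":1},
    {"slide":[0,0,0],"spin":0,"grip":1}
  ]
}}

```text
time: 60.3
tool_pos: [0.4812, -0.0078, 0.1876]
ee_rot: [3.138, 0.001, 1.511]
wrist_force: [-7.7, 0.8, 17.6]
width: 0.0215
finger_force: 30.0
```

Firm contact, so the probe is home. I'll release it and retreat.

>>> {"name": "arm_command", "arguments": {
  "plan": [
    {"slide":[0,0,-0.008],"spin":0,"grip":1},
    {"slide":[0,0,0],"spin":0,"grip":0.3},
    {"slide":[0,0,0],"spin":0,"grip":0},
    {"slide":[0,0,0],"spin":0,"grip":0},
    {"slide":[0,0,-0.06],"spin":0,"grip":0},
    {"slide":[0,0,-0.1],"spin":0,"grip":0},
    {"slide":[0,0,-0.1],"spin":0,"grip":0},
    {"slide":[-0.1,-0.04,0],"spin":0,"grip":0},
    {"slide":[-0.1,-0.04,0],"spin":0,"grip":0},
    {"slide":[-0.1,-0.04,0],"spin":0,"grip":0}
  ]
}}

```text
time: 61.55
tool_pos: [0.4116, -0.1551, 0.3165]
ee_rot: [3.141, 0.0, 1.512]
wrist_force: [0.8, -0.8, -0.0]
width: 0.0469
finger_force: 0.0
```

>>> {"name": "arm_command", "arguments": {
  "plan": [
    {"slide":[-0.1,0,0],"spin":0,"grip":0},
    {"slide":[-0.1,0,0],"spin":0,"grip":0},
    {"slide":[0,0,0],"spin":0,"grip":0},
    {"slide":[0,0,0],"spin":0,"grip":0},
    {"slide":[0,0,0],"spin":0,"grip":0}
  ]
}}

```text
time: 62.18
tool_pos: [0.4066, -0.2526, 0.3168]
ee_rot: [3.141, -0.0, 1.513]
wrist_force: [0.5, -0.4, -0.8]
width: 0.0471
finger_force: 0.0
```

Run:
```python
from h import *
a=save('top','top13.png')[:,:,::-1]; b=save('side','side13.png')[:,:,::-1]
A=cv2.resize(a[75:245,95:285],None,fx=2.1,fy=2.1); B=cv2.resize(b[100:250,190:370],None,fx=2.1,fy=2.38)
cv2.imwrite('pics/c13.png',np.hstack([A,B]))
```

```text
(no output)
```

View pics/c13.png

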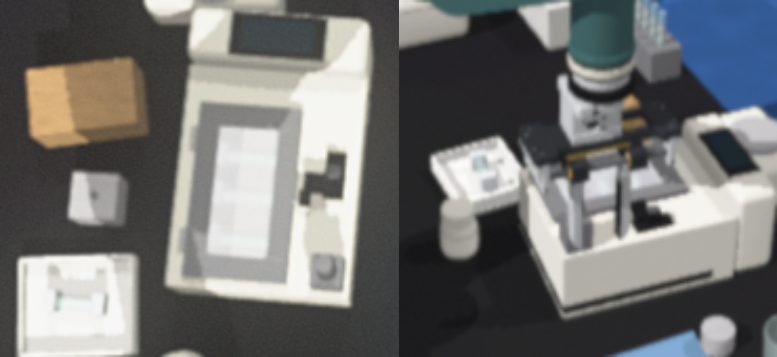

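The probe stands upright in the terminal block at left-crop (325,268). The cover is shut with the latch home, the blank is in the tray, and the stand is empty. Handing in.

```bash
python3 -c "
from bench import ticket
print(ticket.close_job())"
```

```text
the job is handed in; nothing more can be done
None
```

The job is handed in with every step carried out at about 62 s of the 210 s limit: blank in the tray, three sample tubes in the bays, cover latched and probe pushed home; the hand-in returned no verdict.

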